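Gang-clamp cut tubes in a welding jig

TASK

First take the short offcut left lying in the welding jig and put it in the scrap tray. Then load every 120 mm cut tube that is on the table into the jig: lying lengthways side by side, the first along the long fence, touching one another, and each slid under the bridge until its end is flush against the end stop. When all are in place, wind the crank clockwise until the jaw clamps the whole pack tight, its sprung pad pushed well back, let go, and leave the other things on the bench where they are.

Things in the scene. Friction and masses are not known exactly. Their poses are not given: they have to be found in the camera images.
- jig: Fixed aluminium jig plate, 20 mm thick, on the table. Origin: the inner fence corner at table level; z up, +x towards the end stop, +y towards the long fence. The plate reaches from x = -210 to +20 mm and y = -285 to +30 mm. A flat dark slot in it below the jaw is no obstacle.
- corner (a point): Inner fence corner on the plate's top (20 mm above the table), axes as the jig's. Fence face: y = 0, x = -100 to +20 mm, 30 mm tall. End stop face: x = 0, y = 0 to -185 mm, 31 mm tall. A seated tube has its centre at x = -60, z = +12.5 and y = -12.5, -37.5, -62.5 or -87.5 mm here.
- bridge (a point): Middle of the top of the flat grey bridge over the end stop. In the jig's frame it covers x = -28 to +20 mm and y = +25 to -185 mm; underside 31 mm, top 39 mm above the plate, so the tubes' ends must be slid in under it from -x.
- crank_axis (a point): Point on the crank's vertical axis, at the knob's mid-height, above the grey gear case (70 x 50 mm, its top 75 mm above the table), at x = -49, y = -240 mm of the jig.
- crank_knob (a point): Middle of the black crank knob: an upright, freely turning cylinder 18 mm across and 36 mm tall (its foot 91 mm, its top 127 mm above the table), on a crank arm of 45 mm radius whose top is 89 mm above the table. Pinch it from above and carry it round the axis.
- crank (a joint): Crank angle in rad, 0 = jaw fully open, grows clockwise seen from above, up to 26 (several turns). Closes the jaw 5 mm per rad (31 mm per turn). It takes about 5 N at the knob, 8 N when clamping, and stays where it is left.
- pad_face (a point): Centre of the jaw pad's face, 12.5 mm above the plate. The jaw is 38 mm wide (x = -68 to -30 mm of the jig), reaches 29 mm above the plate and moves along +y of the jig, towards the fence; with the crank at 0 the face is at y = -165 mm.
- pad (a joint): How far the sprung pad is pushed back into the jaw block, in m: 0 when it touches nothing, 0.008 at its stop (32 N). Above 0.004 the pack is clamped; 0.006 is a good aim.
- offcut: Short piece of square steel tube, 45 x 25 x 25 mm, 65 g, lying on the jig plate. Origin at its centre, x along its length.
- scrap_tray: Fixed grey open tray, 140 x 140 mm, 45 mm high, 4 mm walls and floor about 4 mm thick; origin at the centre of its underside.
- scrap_tray_in (a point): Centre of the tray's inner floor.
- tube1: Cut length of square steel tube, 120 x 25 x 25 mm, about 170 g, lying on the table (two to four such tubes are present). Origin at its centre, x along its length.
- tube2: Cut length of square steel tube, 120 x 25 x 25 mm, about 170 g, lying on the table (two to four such tubes are present). Origin at its centre, x along its length.
- tube3: Cut length of square steel tube, 120 x 25 x 25 mm, about 170 g, lying on the table (two to four such tubes are present). Origin at its centre, x along its length.
- tube4: Cut length of square steel tube, 120 x 25 x 25 mm, about 170 g, lying on the table (two to four such tubes are present). Origin at its centre, x along its length.
- wrench: Spanner lying on the table beyond the jig. A bystander, to be left alone.
- calculator: White desk calculator, 130 x 80 x 14 mm. A bystander, to be left alone.
- paste_tin: Steel tin of paste, 66 mm across, 70 mm high, upright. A bystander, to be left alone.
- magnet_square: Red L-shaped magnetic welding square, 16 mm high, legs 90 mm. A bystander, to be left alone.
- punch: Centre punch, 12 mm thick, 110 mm long. A bystander, to be left alone.
Things that resemble listed ones, but are neither listed nor needed, are in the scene too. What is shaped like the tube2 but purple or red is not meant.

How it is judged:
By the outcome, as a careful person would: the job done as asked, in the order asked, and still so for the second after the job is handed in, with the robot touching nothing.
Of tube1, tube2, tube3, tube4 only 2 to 4 are there at a start; the rules pass over those that are not, and their reading is None.
At some moment in a run one of tube1, tube2, tube3, tube4, offcut may be knocked a few centimetres aside while the robot is not near it.
Once in a run the grip may slacken for a moment while it holds something.
It also fails if it takes over 210 s, if anything falls off the work surface, if the arm or the gripper's body presses on something with over 40 N, if the wrist force passes 120 N, or if a joint passes its speed limit or range.

ROBOT

A 7-joint arm with a two-finger parallel gripper is mounted at the origin on the work surface. World frame = base frame: x ahead of the robot, y to its left, z up, the work surface at z = 0. Lengths are in m, angles in rad, forces in N, time in s.
With the tool pointing down it reaches from about 0.4 to 0.875 m from the base axis. Payload 19.3 kg.
Tool frame: the origin (TCP) lies at the very end of the fingers, on their centre line; the grasp point (between the pads) lies 19 mm behind it; z points along the fingers, y is the direction in which the jaws open and shut (so a half turn about z gives the same grasp; the last joint's range is limited). The gripper opens to 85 mm and grips with 20 to 120 N. Pads are 22 mm wide; open, the fingers measure 114 mm over their backs; the gripper's body (76 mm by 85 mm) begins 54 mm behind the grasp point. The pads swing forward as they close: fully open they stand 13 mm farther back than shut.
Start: joints at [1.053, 0.521, -0.036, 1.599, 0.021, 1.021, -0.113], TCP at [0.271, -0.563, 0.231] pointing down, gripper open.
Joint ranges: [-2.91, 2.91], [-0.3, 2.13], [-1.5, 1.42], [0.17, 2.43], [-1.26, 4.41], [0.16, 1.93], [-2.52, 2.52]. Speed limits (rad/s): [1.89, 1.89, 2.39, 2.39, 3.01, 3.01, 3.01].

INTERFACE

Orientations are given as [roll, pitch, yaw] about the fixed x, y, z axes, in that order (R = Rz(yaw) Ry(pitch) Rx(roll)).
In Python, from workcell import bot, viewer gives the robot as it stands.
- The arm moves only by the shell command python3 -m creep 'ROWS' [FORCE]. ROWS is JSON, a list of rows, each an object of numbers: "rx", "ry", "rz": the turn, a rotation vector about the tool's x, y, z in degrees; "tx", "ty", "tz": the shift along the tool's x, y, z in mm; "hand": the closure, from -1 (fully open) to 1 (shut), so that 0 is half open. In form: [{"rx": .., "ry": .., "rz": .., "tx": .., "ty": .., "tz": .., "hand": ..}, ...]. A call has 1 to 8 rows; each row is the pose to reach, as a shift and turn from the pose commanded when the call began, along the tool's axes at that moment; what a row does not reach only later rows make up. A row lasts 1/10 s, in which the tool goes at most 50 mm and 8.59 degrees, less where a joint would pass 70% of its speed; a pose out of reach is approached as far as the arm can. A call with a gripper value outside its range is refused whole. The fingers move at their own pace and stop on an object; FORCE is the grip in N (left out, the last holds). Time passes only in rows, so rows that repeat a pose let the fingers close. It gives the time, the measured TCP pose, the force and the opening at its end, in the units of the state.
- bot.observe(): the state, without advancing time (a new reading comes with each control period).
- viewer.grab_frame(name): name is "side" or "top" or "wrist"; returns a dict with "pixels" (420x560x3 uint8, blue, green, red), "vertical_fov" (degrees; the focal length in pixels is half the picture's height over the tangent of half this angle, whatever the lens; pixels are square), "cx", "cy" (the principal point, pixels), "distortion" ([k1, k2, p1, p2, k3] as OpenCV has them; the pictures are not rectified), "rvec" (rotation vector, rad) and "tvec" (3), from world to camera coordinates, as OpenCV has them; the wrist camera has in their place "tool_from_camera" (4x4, takes a point from camera to tool coordinates, whose origin is the TCP and whose axes are the flange's). Camera axes: x right, y down, z forward; pixel columns grow to the right and rows downward; lengths in m; the calibration is good to about 2 mm. A picture is of the moment at which its call begins: read the wrist's pose just before it. There is no depth.
- bot.job_done(): hands the job in, once; it reports no verdict.
Trained networks look in a picture, given as the dict that the camera call returned (one of the last four; its "shot" number tells which), for a name from the list of things; names that differ only in an ending like _2 or _b are one class to them, and where a whole thing is asked for, a point or a joint stands for the part that bears it (a point fixed in the world has none). Each returns a list of dicts, best first, with "score" (0 to 1); they miss things now and then, are a little off and sometimes report something else, mostly with a low value. They report only what shows in the picture. A call takes as long as a camera call. They do not tell look-alikes from the thing itself.
- viewer.outline_of(target, picture): "mask" (420x560 bool, what is visible of it) and "bbox" ([left, top, right, bottom] in pixels, round what is visible of it).
The state is a dict: "clock": time; "qpos": joint angles; "qd": joint speeds; "joint_efforts": joint torques, N m; "position": TCP position; "tool_rot": TCP orientation; "force": force on the tool from outside, world axes, zero at the start; "moment": the same for the moment, N m; "grip_width": finger opening in m.
Only numpy, scipy, OpenCV 4.12 (cv2) and the standard library are available. Lean on these libraries where they do the work, as an engineer would, in place of code of your own. Each camera call takes 0.05 s, during which the arm holds its last target.

## Working session

There is one attempt and no reset: what is moved stays moved. The work goes in short steps, Python scripts to look and compute and a shell command to move; the robot and the scene stay as the last step left them, time stands still between calls to the robot, and variables do not carry over. Pictures are saved under pics/ and viewed, and the job is handed in when it is done.

```bash
ls; mkdir -p pics
cat > h.py <<'E'
import numpy as np, cv2, sys
from workcell import bot, viewer
from scipy.spatial.transform import Rotation as R
def K(p):
    h=p["pixels"].shape[0]; f=h/2/np.tan(np.radians(p["vertical_fov"])/2)
    return np.array([[f,0,p["cx"]],[0,f,p["cy"]],[0,0,1.]])
def pose(s):
    T=np.eye(4); T[:3,:3]=R.from_euler('xyz',s["tool_rot"]).as_matrix(); T[:3,3]=s["position"]; return T
def grab(name):
    s=bot.observe(); p=viewer.grab_frame(name)
    if name=="wrist": p["W"]=pose(s)@np.array(p["tool_from_camera"])
    else:
        M=np.eye(4); M[:3,:3]=cv2.Rodrigues(np.array(p["rvec"],float))[0]; M[:3,3]=np.ravel(p["tvec"]); p["W"]=np.linalg.inv(M)
    return p
def ray(p,uv):
    q=cv2.undistortPoints(np.array(uv,float).reshape(-1,1,2),K(p),np.array(p["distortion"],float)).reshape(-1,2)
    d=np.c_[q,np.ones(len(q))]@p["W"][:3,:3].T
    return p["W"][:3,3],d
def at_z(p,uv,z):
    o,d=ray(p,uv); t=(z-o[2])/d[:,2]; return o+d*t[:,None]
def proj(p,X):
    M=np.linalg.inv(p["W"]); r=cv2.Rodrigues(M[:3,:3])[0]
    return cv2.projectPoints(np.array(X,float).reshape(-1,1,3),r,M[:3,3],K(p),np.array(p["distortion"],float))[0].reshape(-1,2)
def save(p,n,img=None): cv2.imwrite("pics/"+n+".png",p["pixels"] if img is None else img)
E
python3 - <<'E'
from h import *
s=bot.observe(); print(s)
for n in("side","top","wrist"):
    p=grab(n); save(p,n+"0"); print(n,p["W"].round(3).tolist(),p["vertical_fov"],p["distortion"])
E
```

```text
pics
{'clock': 0.0, 'qpos': array([ 1.05278723,  0.52202396, -0.0363122 ,  1.60002908,  0.02121701,
        1.02109846, -0.11279664]), 'qd': array([-0.00153516, -0.00098908,  0.00092231, -0.00012052, -0.00025438,
        0.00047247, -0.0005769 ]), 'joint_efforts': array([ 1.16506151e-03, -9.27100325e+01,  1.98107913e+00, -3.69940495e+01,
        1.80669461e-02,  8.10855185e-03, -2.94553467e-05]), 'position': array([ 0.27042059, -0.5630791 ,  0.23071216]), 'tool_rot': array([-3.14042403e+00,  1.06628496e-04,  4.47798636e-01]), 'force': array([-0.02807074,  0.04550995, -0.08718363]), 'moment': array([-0.06304111,  0.00745494, -0.03097396]), 'grip_width': 0.08537261428822436}
side [[0.987, -0.079, 0.137, 0.272], [-0.158, -0.477, 0.864, -1.578], [-0.002, -0.875, -0.484, 0.943], [0.0, 0.0, 0.0, 1.0]] 43.70395965737026 [-0.00274033  0.          0.          0.          0.        ]
top [[-0.018, -0.989, 0.149, 0.34], [-1.0, 0.021, 0.016, -0.049], [-0.019, -0.148, -0.989, 1.329], [0.0, 0.0, 0.0, 1.0]] 47.403002126864095 [0.00189038 0.         0.         0.         0.        ]
wrist [[0.432, -0.869, -0.242, 0.331], [-0.902, -0.416, -0.116, -0.534], [-0.0, 0.268, -0.963, 0.374], [0.0, 0.0, 0.0, 1.0]] 61.657719958624 [-0.0687722  0.         0.         0.         0.       ]
```

View pics/top0.png

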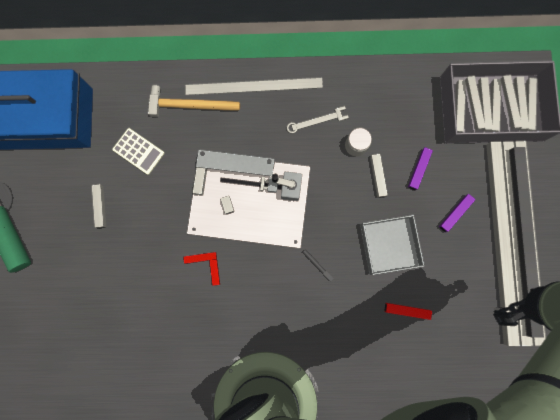

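View pics/side0.png

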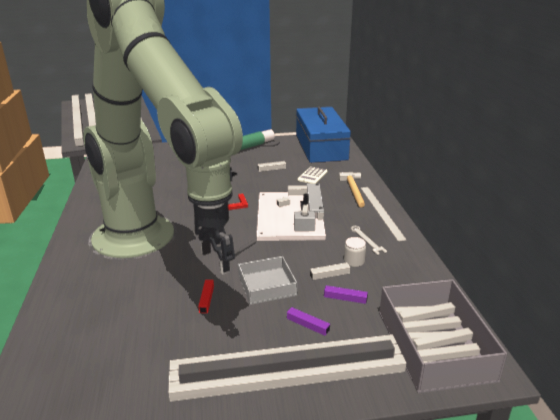

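View pics/wrist0.png

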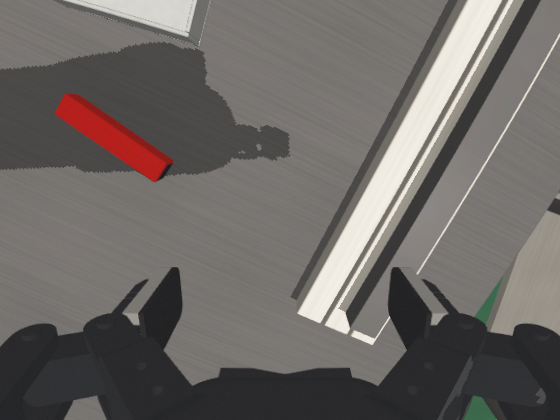

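Run:
```python
from h import *
p=grab("top"); img=cv2.resize(p["pixels"],None,fx=1,fy=1).copy()
for t,z in [("tube1",.025),("offcut",.045),("jig",.02),("bridge",.059),("crank_knob",.127),("scrap_tray",.045)]:
    for d in viewer.outline_of(t,p)[:8]:
        m=d["mask"].astype(np.uint8); ys,xs=np.nonzero(m)
        c,wh,a=cv2.minAreaRect(np.c_[xs,ys].astype(np.float32)); b=cv2.boxPoints((c,wh,a))
        w=at_z(p,b,z); cw=at_z(p,[c],z)[0]
        e=[np.linalg.norm(w[1]-w[0]),np.linalg.norm(w[2]-w[1])]; l=(w[1]-w[0]) if e[0]>e[1] else (w[2]-w[1])
        print(t,round(d["score"],2),np.round(c),np.round(cw,3),np.round(e,3),round(np.degrees(np.arctan2(l[1],l[0])),1))
save(p,"jigz",cv2.resize(p["pixels"][130:270,70:420],None,fx=2.2,fy=2.2,interpolation=cv2.INTER_CUBIC))
```

```text
tube1 0.92 [378. 175.] [ 0.608 -0.322  0.025] [0.032 0.124] -171.3
tube1 0.85 [457. 213.] [ 0.499 -0.529  0.025] [0.129 0.032] -44.2
tube1 0.84 [408. 311.] [ 0.239 -0.382  0.025] [0.026 0.123] -101.5
tube1 0.73 [ 99. 206.] [0.54  0.455 0.025] [0.032 0.122] -174.1
tube1 0.64 [420. 168.] [ 0.626 -0.438  0.025] [0.127 0.032] -24.5
offcut 0.72 [249. 198.] [0.549 0.036 0.045] [0.24  0.318] -98.8
offcut 0.62 [227. 205.] [0.531 0.096 0.045] [0.026 0.046] -160.0
jig 0.74 [249. 198.] [0.553 0.038 0.02 ] [0.244 0.324] -98.7
jig 0.26 [ 99. 205.] [0.542 0.456 0.02 ] [0.034 0.125] -174.3
jig 0.21 [391. 245.] [ 0.416 -0.349  0.02 ] [0.154 0.143] -81.2
bridge 0.77 [248. 199.] [0.545 0.036 0.059] [0.236 0.313] -98.4
crank_knob 0.75 [283. 181.] [ 0.578 -0.057  0.127] [0.02  0.061] -112.2
crank_knob 0.54 [138. 151.] [0.666 0.317 0.127] [0.072 0.118] -127.2
crank_knob 0.17 [263. 185.] [ 0.57  -0.006  0.127] [0.029 0.009] -7.9
scrap_tray 0.82 [391. 245.] [ 0.415 -0.343  0.045] [0.153 0.144] -79.8
```

View pics/jigz.png

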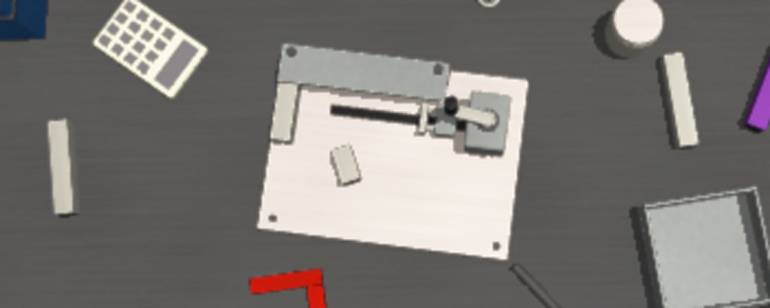

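```bash
cat > go.py <<'E'
# usage: go.py x y z yawdeg  -> shift/turn in tool axes (mm, deg)
from h import *
s=bot.observe(); T=pose(s); a=[float(v) for v in sys.argv[1:]]
t=np.array(a[:3]); sh=T[:3,:3].T@(t-T[:3,3])*1000
G=R.from_euler('xyz',[np.pi,0,np.radians(a[3])]).as_matrix() if len(a)>3 else T[:3,:3]
rv=R.from_matrix(T[:3,:3].T@G).as_rotvec(degrees=True)
print("t",sh.round(1),"r",rv.round(1),"rows",round(max(np.linalg.norm(sh)/50,np.linalg.norm(rv)/8.59),1),"clock",round(s["clock"],2),"q7",s["qpos"][6].round(2))
E
python3 go.py .5 .07 .32 20
```

```text
t [ 481.  -471.6  -88.7] r [-0.   0.   5.7] rows 13.6 clock 0.5 q7 -0.11
```

```bash
python3 -m creep '[{"tx":30,"ty":-30,"tz":-20},{"tx":60,"ty":-60,"tz":-45},{"tx":95,"ty":-95,"tz":-88},{"tx":130,"ty":-128,"tz":-88},{"tx":165,"ty":-162,"tz":-88},{"tx":200,"ty":-196,"tz":-88},{"tx":235,"ty":-230,"tz":-88},{"tx":270,"ty":-265,"tz":-88,"rz":3}]'; python3 go.py .5 .07 .32 20
```

```text
t [ 481.  -471.6  -88.7] r [-0.   0.   5.7] rows 13.6 clock 0.5 q7 -0.11schema error: expected keys rx, ry, rz, tx, ty, tz, hand
```

```bash
python3 -m creep '[{"rx":0,"ry":0,"rz":0,"tx":30,"ty":-30,"tz":-20,"hand":-1},{"rx":0,"ry":0,"rz":0,"tx":60,"ty":-60,"tz":-45,"hand":-1},{"rx":0,"ry":0,"rz":0,"tx":95,"ty":-95,"tz":-80,"hand":-1},{"rx":0,"ry":0,"rz":0,"tx":130,"ty":-128,"tz":-88,"hand":-1},{"rx":0,"ry":0,"rz":0,"tx":165,"ty":-162,"tz":-88,"hand":-1},{"rx":0,"ry":0,"rz":0,"tx":200,"ty":-196,"tz":-88,"hand":-1},{"rx":0,"ry":0,"rz":0,"tx":235,"ty":-230,"tz":-88,"hand":-1},{"rx":0,"ry":0,"rz":3,"tx":270,"ty":-265,"tz":-88,"hand":-1}]'; python3 go.py .5 .07 .32 20
```

```text
clock: 1.3
position: [0.3981, -0.2096, 0.3196]
tool_rot: [3.141, -0.0, 0.395]
force: [1.1, -1.5, 0.6]
grip_width: 0.0859
t [ 201.6 -218.9   -0.4] r [ 0.  -0.   2.6] rows 6.0 clock 1.3 q7 -0.86
```

```bash
python3 -m creep '[{"rx":0,"ry":0,"rz":0,"tx":34,"ty":-36,"tz":0,"hand":-1},{"rx":0,"ry":0,"rz":0,"tx":67,"ty":-73,"tz":0,"hand":-1},{"rx":0,"ry":0,"rz":0,"tx":101,"ty":-109,"tz":0,"hand":-1},{"rx":0,"ry":0,"rz":2,"tx":135,"ty":-146,"tz":0,"hand":-1},{"rx":0,"ry":0,"rz":2.6,"tx":168,"ty":-182,"tz":0,"hand":-1},{"rx":0,"ry":0,"rz":2.6,"tx":201,"ty":-219,"tz":0,"hand":-1},{"rx":0,"ry":0,"rz":2.6,"tx":201,"ty":-219,"tz":0,"hand":-1},{"rx":0,"ry":0,"rz":2.6,"tx":201,"ty":-219,"tz":0,"hand":-1}]'
python3 - <<'E'
from h import *
p=grab("wrist");save(p,"w1")
p=grab("top");save(p,"t1")
E
```

```text
clock: 2.1
position: [0.499, 0.0689, 0.319]
tool_rot: [-3.141, 0.0, 0.352]
force: [0.4, -0.7, 0.4]
grip_width: 0.0855
```

View pics/w1.png

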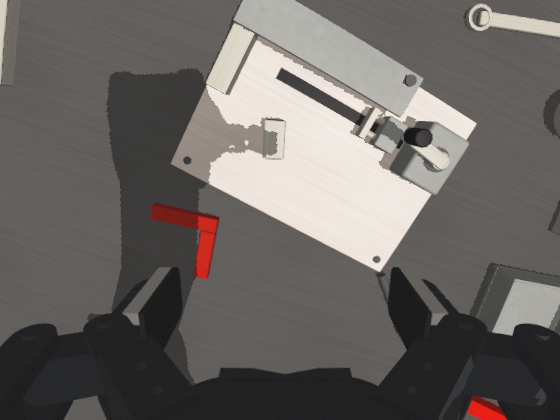

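View pics/t1.png

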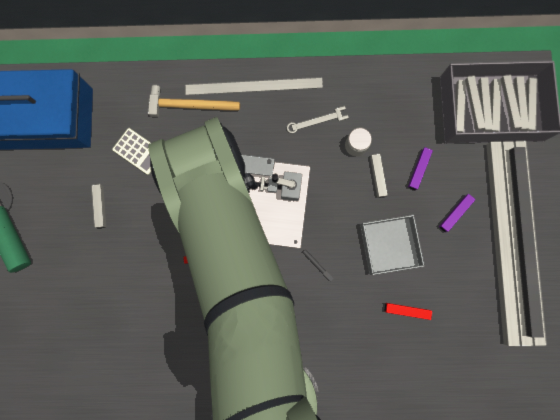

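Run:
```python
from h import *
i=cv2.imread("pics/w1.png")
cv2.imwrite("pics/w1c.png",cv2.resize(i[0:285,150:490],None,fx=2.2,fy=2.1,interpolation=cv2.INTER_CUBIC))
```

```text
(no output)
```

View pics/w1c.png

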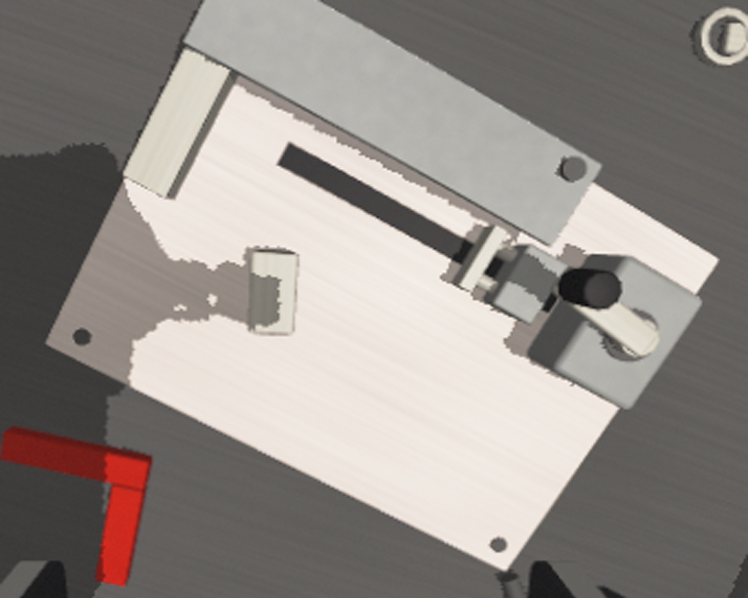

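```bash
cat > jig.py <<'E'
import numpy as np
J=np.load("jig.npy") # x,y,yaw
c,s=np.cos(J[2]),np.sin(J[2])
def j2w(x,y,z=0): # mm in jig -> m world
    return np.array([J[0]+(c*x-s*y)/1000,J[1]+(s*x+c*y)/1000,z/1000])
def w2j(P):
    d=np.atleast_2d(P)[:,:2]-J[:2]; return np.c_[c*d[:,0]+s*d[:,1],-s*d[:,0]+c*d[:,1]]*1000
E
python3 - <<'E'
from h import *
from scipy.optimize import least_squares
s=bot.observe();p=grab("wrist")
X=np.array([(-210,30,20),(-210,-285,20),(20,-285,20),(20,-185,59),(-28,-185,59),(-28,25,59),(-100,0,50)])/1000.
U=np.array([(46,344),(507,571),(719,261),(602,166),(553,246),(184,42),(170,197)],float)/[2.2,2.1]+[150,0]
def f(q):
    c,s=np.cos(q[2]),np.sin(q[2]); P=X.copy(); P[:,0]=q[0]+c*X[:,0]-s*X[:,1]; P[:,1]=q[1]+s*X[:,0]+c*X[:,1]
    return (proj(p,P)-U)
r=least_squares(lambda q:f(q).ravel(),[.6,.15,-.15],loss='soft_l1'); print(r.x,np.degrees(r.x[2])); print(f(r.x).round(1).tolist())
np.save("jig.npy",r.x)
B=np.array([(252,253),(297,253),(294,333),(250,333)])/[2.2,2.1]+[150,0]
w=at_z(p,B,.045); print(w.round(4), w.mean(0))
d=viewer.outline_of("offcut",p)
for k in d[:3]:
    ys,xs=np.nonzero(k["mask"]); print(k["score"],k["bbox"])
from jig import *
print(j2w(-49,-240),w2j(w.mean(0)))
E
```

```text
[ 0.65943765  0.14514255 -0.14981075] -8.583523604864617
[[-0.5, -0.0], [-0.4, 0.7], [0.9, -0.9], [1.0, -0.3], [0.0, 0.5], [0.2, 0.0], [-1.4, 0.3]]
[[0.5477 0.1099 0.045 ]
 [0.5557 0.0877 0.045 ]
 [0.5139 0.0742 0.045 ]
 [0.5058 0.0964 0.045 ]] [0.53076113 0.09204167 0.045     ]
0.9 [261.8, 119.8, 287.6, 161.1]
[ 0.57516625 -0.08485599  0.        ] [[-119.30990164  -71.71122046]]
```

```bash
python3 go.py .531 .092 .10 18;python3 go.py .531 .092 .024 18
```

```text
t [ 38.8 -12.8 219.4] r [ 0. -0.  2.] rows 4.5 clock 2.3 q7 -1.59
t [ 38.8 -12.8 295.4] r [ 0. -0.  2.] rows 6.0 clock 2.3 q7 -1.59
```

```bash
python3 -m creep '[{"rx":0,"ry":0,"rz":2,"tx":20,"ty":-7,"tz":45,"hand":-1},{"rx":0,"ry":0,"rz":2,"tx":39,"ty":-13,"tz":90,"hand":-1},{"rx":0,"ry":0,"rz":2,"tx":39,"ty":-13,"tz":135,"hand":-1},{"rx":0,"ry":0,"rz":2,"tx":39,"ty":-13,"tz":180,"hand":-1},{"rx":0,"ry":0,"rz":2,"tx":39,"ty":-13,"tz":220,"hand":-1},{"rx":0,"ry":0,"rz":2,"tx":39,"ty":-13,"tz":220,"hand":-1}]'
python3 - <<'E'
from h import *
p=grab("wrist");save(p,"w2")
for k in viewer.outline_of("offcut",p)[:2]:
    ys,xs=np.nonzero(k["mask"]); print(k["score"],k["bbox"])
print(proj(p,[[.531,.092,.045]]))
E
python3 go.py .531 .092 .024 18
```

```text
clock: 2.9
position: [0.5287, 0.0921, 0.0955]
tool_rot: [-3.141, 0.007, 0.314]
force: [-0.6, -0.6, 1.2]
grip_width: 0.0854
0.76 [259.2, 186.2, 309.3, 267.1]
[[286.90479882 229.58690313]]
t [-0.7  0.9 76.2] r [0. 0. 0.] rows 1.5 clock 3.0 q7 -1.82
```

View pics/w2.png

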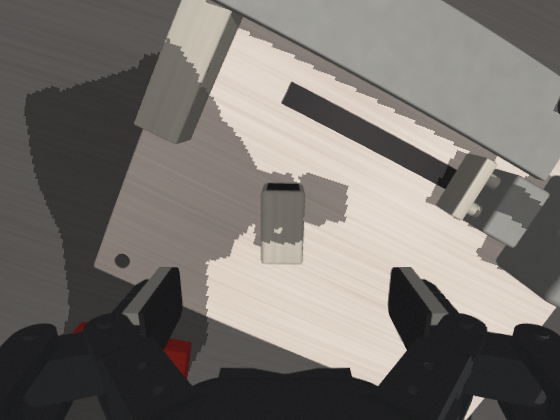

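```bash
python3 -m creep '[{"rx":0,"ry":0,"rz":0,"tx":-1,"ty":0,"tz":40,"hand":-1},{"rx":0,"ry":0,"rz":0,"tx":-1,"ty":0,"tz":75,"hand":-1},{"rx":0,"ry":0,"rz":0,"tx":-1,"ty":0,"tz":75,"hand":0},{"rx":0,"ry":0,"rz":0,"tx":-1,"ty":0,"tz":75,"hand":0.6},{"rx":0,"ry":0,"rz":0,"tx":-1,"ty":0,"tz":75,"hand":1},{"rx":0,"ry":0,"rz":0,"tx":-1,"ty":0,"tz":75,"hand":1},{"rx":0,"ry":0,"rz":0,"tx":-1,"ty":0,"tz":75,"hand":1},{"rx":0,"ry":0,"rz":0,"tx":-1,"ty":0,"tz":75,"hand":1}]' 60
python3 - <<'E'
from h import *
p=grab("wrist");save(p,"w3")
E
```

```text
clock: 3.8
position: [0.5314, 0.0934, 0.0264]
tool_rot: [3.141, -0.003, 0.315]
force: [-3.7, -1.3, 21.1]
grip_width: 0.0235
```

View pics/w3.png

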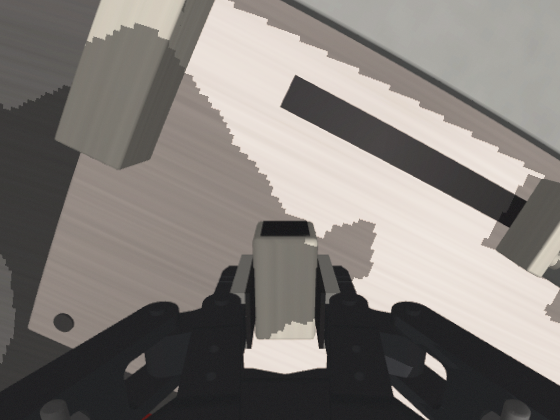

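```bash
python3 go.py .5314 .0934 .20 18;python3 go.py .417 -.345 .2 10; python3 go.py .417 -.345 .035 10
```

```text
t [ 5.000e-01  1.000e-01 -1.736e+02] r [ 0.  -0.2  0. ] rows 3.5 clock 3.85 q7 -1.88
t [-244.   381.5 -174. ] r [ 0.  -0.2  8. ] rows 9.7 clock 3.85 q7 -1.88
t [-244.4  381.4   -9. ] r [ 0.  -0.2  8. ] rows 9.1 clock 3.85 q7 -1.88
```

```bash
python3 -m creep '[{"rx":0,"ry":0,"rz":0,"tx":0,"ty":0,"tz":-30,"hand":1},{"rx":0,"ry":0,"rz":0,"tx":0,"ty":0,"tz":-75,"hand":1},{"rx":0,"ry":0,"rz":0,"tx":0,"ty":0,"tz":-120,"hand":1},{"rx":0,"ry":0,"rz":0,"tx":0,"ty":0,"tz":-174,"hand":1},{"rx":0,"ry":0,"rz":0,"tx":0,"ty":0,"tz":-174,"hand":1},{"rx":0,"ry":0,"rz":0,"tx":-26,"ty":41,"tz":-174,"hand":1},{"rx":0,"ry":0,"rz":0,"tx":-50,"ty":80,"tz":-174,"hand":1}]'
python3 - <<'E'
from h import *
p=grab("wrist");save(p,"w4")
E
python3 go.py .417 -.345 .2 10
```

```text
clock: 4.55
position: [0.5071, 0.0011, 0.1994]
tool_rot: [3.141, -0.002, 0.317]
force: [1.2, -1.4, -1.9]
grip_width: 0.0237
t [-186.7  294.7    0.3] r [0.2 0.1 7.7] rows 7.0 clock 4.6 q7 -1.56
```

View pics/w4.png

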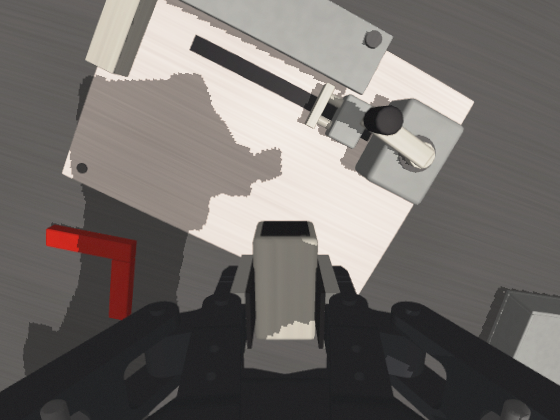

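Offcut held between the pads at (285,280). On to the tray.

```bash
python3 -m creep '[{"rx":0,"ry":0,"rz":0,"tx":-25,"ty":40,"tz":0,"hand":1},{"rx":0,"ry":0,"rz":2,"tx":-50,"ty":80,"tz":0,"hand":1},{"rx":0,"ry":0,"rz":4,"tx":-76,"ty":120,"tz":0,"hand":1},{"rx":0,"ry":0,"rz":6,"tx":-102,"ty":161,"tz":0,"hand":1},{"rx":0,"ry":0,"rz":8,"tx":-128,"ty":202,"tz":0,"hand":1},{"rx":0,"ry":0,"rz":8,"tx":-155,"ty":244,"tz":0,"hand":1},{"rx":0,"ry":0,"rz":8,"tx":-187,"ty":295,"tz":0,"hand":1},{"rx":0,"ry":0,"rz":8,"tx":-187,"ty":295,"tz":0,"hand":1}]'
python3 - <<'E'
from h import *
p=grab("wrist");save(p,"w5")
p=grab("top");save(p,"t5")
E
python3 go.py .417 -.345 .035 10
```

```text
clock: 5.4
position: [0.4185, -0.3421, 0.1988]
tool_rot: [3.14, 0.001, 0.169]
force: [0.0, 0.9, -1.1]
grip_width: 0.0232
t [ -4.2   5.7 163.6] r [ 0.  -0.  -0.1] rows 3.3 clock 5.5 q7 -0.97
```

View pics/w5.png

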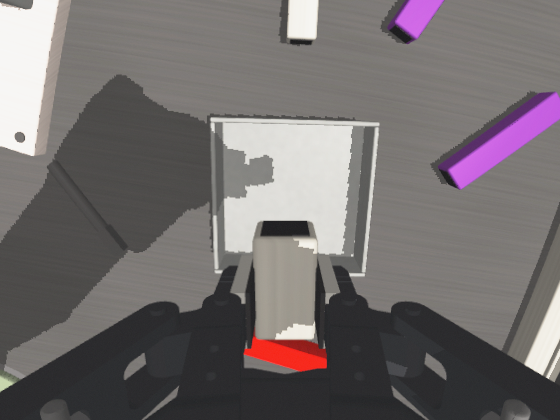

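```bash
python3 - <<'E'
from h import *
p=grab("wrist")
w=at_z(p,[(213,119),(377,124),(365,274),(216,272)],.045);print(w.round(3),w.mean(0))
E
python3 go.py .415 -.345 .035 10
```

```text
[[ 0.473 -0.269  0.045]
 [ 0.492 -0.403  0.045]
 [ 0.359 -0.425  0.045]
 [ 0.337 -0.288  0.045]] [ 0.4152077  -0.34640682  0.045     ]
t [ -7.3   7.  163.7] r [-0. -0. -0.] rows 3.3 clock 5.55 q7 -0.97
```

```bash
python3 -m creep '[{"rx":0,"ry":0,"rz":0,"tx":-3,"ty":3,"tz":40,"hand":1},{"rx":0,"ry":0,"rz":0,"tx":-3,"ty":3,"tz":85,"hand":1},{"rx":0,"ry":0,"rz":0,"tx":-3,"ty":3,"tz":130,"hand":1},{"rx":0,"ry":0,"rz":0,"tx":-3,"ty":3,"tz":167,"hand":1},{"rx":0,"ry":0,"rz":0,"tx":-3,"ty":3,"tz":174,"hand":1},{"rx":0,"ry":0,"rz":0,"tx":-3,"ty":3,"tz":174,"hand":0},{"rx":0,"ry":0,"rz":0,"tx":-3,"ty":3,"tz":174,"hand":0},{"rx":0,"ry":0,"rz":0,"tx":-3,"ty":3,"tz":174,"hand":0}]'
python3 -m creep '[{"rx":0,"ry":0,"rz":0,"tx":0,"ty":0,"tz":-30,"hand":0},{"rx":0,"ry":0,"rz":0,"tx":0,"ty":0,"tz":-75,"hand":0},{"rx":0,"ry":0,"rz":0,"tx":0,"ty":0,"tz":-120,"hand":-1},{"rx":0,"ry":0,"rz":0,"tx":0,"ty":0,"tz":-165,"hand":-1},{"rx":0,"ry":0,"rz":0,"tx":0,"ty":0,"tz":-210,"hand":-1},{"rx":0,"ry":0,"rz":0,"tx":0,"ty":0,"tz":-240,"hand":-1}]'
python3 - <<'E'
from h import *
p=grab("wrist");save(p,"w6")
for k in viewer.outline_of("tube2",p)[:6]:
    print(k["score"],np.round(k["bbox"]))
E
```

```text
clock: 6.35
position: [0.4197, -0.3407, 0.0263]
tool_rot: [3.14, -0.002, 0.176]
force: [0.0, 0.1, 0.6]
grip_width: 0.0432
clock: 6.95
position: [0.4191, -0.3404, 0.2692]
tool_rot: [3.138, -0.003, 0.175]
force: [0.3, -0.6, 0.3]
grip_width: 0.0855
0.96 [291.   0. 317.  59.]
0.86 [246. 299. 342. 347.]
0.84 [370.   0. 428.  57.]
0.61 [415. 101. 519. 179.]
0.5 [  0.   0. 116. 149.]
```

View pics/w6.png

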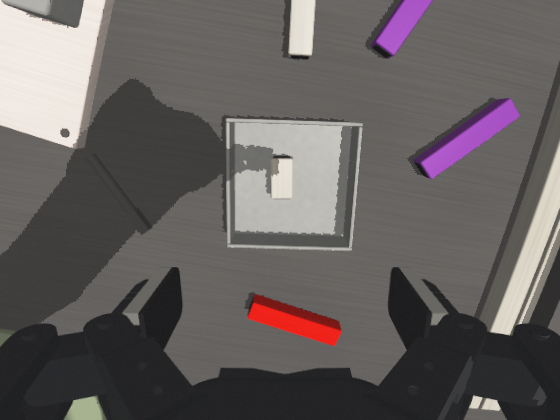

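```bash
python3 go.py .57 -.322 .25 9
```

```text
t [150.9   7.2  20.8] r [ 0.4 -0.3  1. ] rows 3.0 clock 7.05 q7 -0.94
```

```bash
python3 -m creep '[{"rx":0,"ry":0,"rz":0,"tx":40,"ty":2,"tz":5,"hand":-1},{"rx":0,"ry":0,"rz":0,"tx":80,"ty":4,"tz":10,"hand":-1},{"rx":0,"ry":0,"rz":1,"tx":120,"ty":6,"tz":20,"hand":-1},{"rx":0,"ry":0,"rz":1,"tx":151,"ty":7,"tz":20,"hand":-1},{"rx":0,"ry":0,"rz":1,"tx":151,"ty":7,"tz":20,"hand":-1},{"rx":0,"ry":0,"rz":1,"tx":151,"ty":7,"tz":20,"hand":-1}]'
cat > tube.py <<'E'
from h import *
name=sys.argv[1]; z=float(sys.argv[2]) if len(sys.argv)>2 else .025
p=grab("wrist");save(p,name)
o=[]
for k in viewer.outline_of("tube2",p)[:6]:
    ys,xs=np.nonzero(k["mask"]); c,wh,a=cv2.minAreaRect(np.c_[xs,ys].astype(np.float32)); b=cv2.boxPoints((c,wh,a))
    col=p["pixels"][k["mask"]].mean(0)
    w=at_z(p,b,z); e=np.linalg.norm(w[1]-w[0]),np.linalg.norm(w[2]-w[1]); l=(w[1]-w[0]) if e[0]>e[1] else (w[2]-w[1])
    print(round(k["score"],2),np.round(k["bbox"]),"bgr",col.round(),at_z(p,[c],z)[0].round(4),np.round(e,4),round(np.degrees(np.arctan2(l[1],l[0])),1))
E
python3 tube.py w7
```

```text
clock: 7.65
position: [0.5685, -0.3203, 0.2443]
tool_rot: [-3.141, 0.0, 0.159]
force: [-0.6, -0.0, -0.1]
grip_width: 0.0854
0.95 [364.  87. 456. 199.] bgr [172.  77. 149.] [ 0.6272 -0.4405  0.025 ] [0.12   0.0327] -24.9
0.83 [418. 227. 508. 292.] bgr [148.  62. 126.] [ 0.5101 -0.5366  0.025 ] [0.1009 0.0399] -43.6
0.55 [286.  80. 312. 201.] bgr [204. 215. 220.] [ 0.6097 -0.3258  0.025 ] [0.1201 0.0257] 6.5
```

View pics/w7.png

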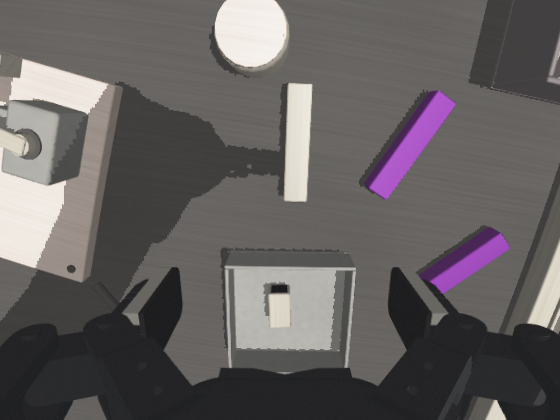

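```bash
python3 go.py .600 -.327 .08 7.5
```

```text
t [ 31.   10.7 164.8] r [0.  0.  1.5] rows 3.4 clock 7.75 q7 -1.13
```

```bash
python3 -m creep '[{"rx":0,"ry":0,"rz":1,"tx":15,"ty":5,"tz":40,"hand":-1},{"rx":0,"ry":0,"rz":1.5,"tx":31,"ty":11,"tz":85,"hand":-1},{"rx":0,"ry":0,"rz":1.5,"tx":31,"ty":11,"tz":130,"hand":-1},{"rx":0,"ry":0,"rz":1.5,"tx":31,"ty":11,"tz":165,"hand":-1},{"rx":0,"ry":0,"rz":1.5,"tx":31,"ty":11,"tz":165,"hand":-1},{"rx":0,"ry":0,"rz":1.5,"tx":31,"ty":11,"tz":165,"hand":-1}]'; python3 tube.py w8;python3 go.py .600 -.327 .004 7.5
```

```text
clock: 8.35
position: [0.6007, -0.3274, 0.0807]
tool_rot: [3.141, -0.0, 0.131]
force: [1.5, 0.2, 0.6]
grip_width: 0.0854
0.96 [466. 396. 507. 418.] bgr [100.  43.  85.] [ 0.4833 -0.4913  0.025 ] [0.031  0.0229] -86.0
0.8 [398. 119. 557. 290.] bgr [150.  63. 128.] [ 0.6322 -0.4394  0.025 ] [0.1114 0.037 ] -24.2
0.74 [268. 112. 311. 310.] bgr [175. 187. 192.] [ 0.6124 -0.3255  0.025 ] [0.1204 0.0249] 5.0
t [-1.9 -1.  78.2] r [ 0.1 -0.2  0. ] rows 1.6 clock 8.45 q7 -1.2
```

View pics/w8.png

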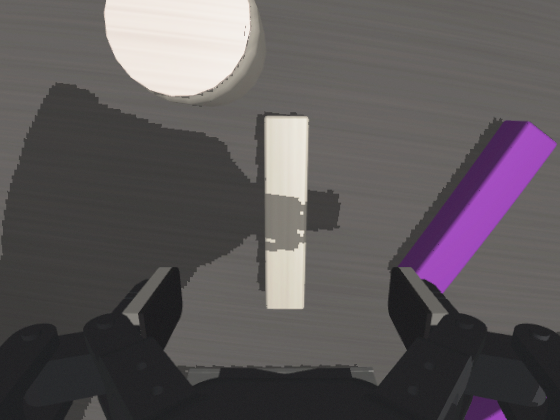

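```bash
python3 -m creep '[{"rx":0,"ry":0,"rz":0,"tx":-1,"ty":-1,"tz":25,"hand":-0.4},{"rx":0,"ry":0,"rz":0,"tx":-1,"ty":-1,"tz":60,"hand":-0.4},{"rx":0,"ry":0,"rz":0,"tx":-1,"ty":-1,"tz":76,"hand":-0.4},{"rx":0,"ry":0,"rz":0,"tx":-1,"ty":-1,"tz":76,"hand":0.6},{"rx":0,"ry":0,"rz":0,"tx":-1,"ty":-1,"tz":76,"hand":1},{"rx":0,"ry":0,"rz":0,"tx":-1,"ty":-1,"tz":76,"hand":1},{"rx":0,"ry":0,"rz":0,"tx":-1,"ty":-1,"tz":76,"hand":1},{"rx":0,"ry":0,"rz":0,"tx":-1,"ty":-1,"tz":76,"hand":1}]' 70; python3 -m creep '[{"rx":0,"ry":0,"rz":0,"tx":0,"ty":0,"tz":-30,"hand":1},{"rx":0,"ry":0,"rz":0,"tx":0,"ty":0,"tz":-75,"hand":1},{"rx":0,"ry":0,"rz":0,"tx":0,"ty":0,"tz":-120,"hand":1},{"rx":0,"ry":0,"rz":0,"tx":0,"ty":0,"tz":-165,"hand":1},{"rx":0,"ry":0,"rz":0,"tx":0,"ty":0,"tz":-205,"hand":1},{"rx":0,"ry":0,"rz":0,"tx":0,"ty":0,"tz":-205,"hand":1}]';python3 tube.py w9 .2
```

```text
clock: 9.25
position: [0.6009, -0.3265, 0.0056]
tool_rot: [3.14, -0.002, 0.132]
force: [-1.3, 0.2, 7.5]
grip_width: 0.0236
clock: 9.85
position: [0.6021, -0.3269, 0.2159]
tool_rot: [3.136, -0.008, 0.131]
force: [0.9, -0.1, -2.1]
grip_width: 0.0234
0.84 [251. 112. 322. 373.] bgr [172. 182. 186.] [ 0.6089 -0.3265  0.2   ] [0.0317 0.1354] -170.9
0.6 [423. 260. 509. 321.] bgr [142.  60. 121.] [ 0.5948 -0.423   0.2   ] [0.0428 0.0204] -43.5
```

View pics/w9.png

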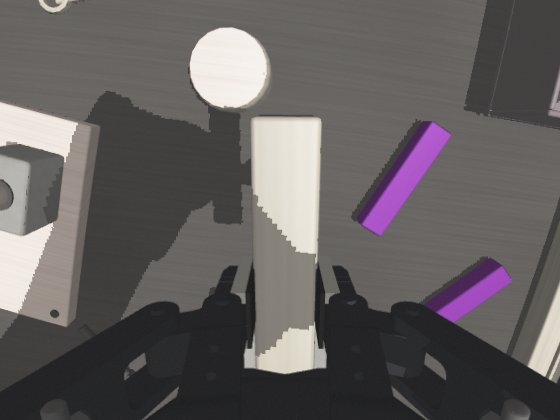

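```bash
cat > gj.py <<'E'
# gj.py jx jy zmm [yawoffset]
import sys,subprocess
from jig import *
a=[float(v) for v in sys.argv[1:]]
w=j2w(*a[:3]); print(w.round(4)); sys.stdout.flush()
subprocess.run(["python3","go.py",*map(str,w),str(np.degrees(J[2])+(a[3] if len(a)>3 else 0))])
E
python3 gj.py -121 -52 216
```

```text
[0.532  0.1118 0.216 ]
t [  -9.9 -443.    -6.6] r [ 0.1 -0.1 16.1] rows 8.9 clock 9.95 q7 -1.17
```

```bash
python3 -m creep '[{"rx":0,"ry":0,"rz":0,"tx":-1,"ty":-35,"tz":0,"hand":1},{"rx":0,"ry":0,"rz":2,"tx":-2,"ty":-80,"tz":0,"hand":1},{"rx":0,"ry":0,"rz":5,"tx":-3,"ty":-125,"tz":0,"hand":1},{"rx":0,"ry":0,"rz":8,"tx":-4,"ty":-170,"tz":0,"hand":1},{"rx":0,"ry":0,"rz":11,"tx":-5,"ty":-215,"tz":0,"hand":1},{"rx":0,"ry":0,"rz":14,"tx":-6,"ty":-260,"tz":0,"hand":1},{"rx":0,"ry":0,"rz":16,"tx":-7,"ty":-305,"tz":0,"hand":1},{"rx":0,"ry":0,"rz":16,"tx":-8,"ty":-350,"tz":0,"hand":1}]';python3 gj.py -121 -52 216
```

```text
clock: 10.75
position: [0.5446, 0.0217, 0.2075]
tool_rot: [3.141, 0.001, -0.149]
force: [1.4, 0.1, -2.0]
grip_width: 0.0235
[0.532  0.1118 0.216 ]
t [-25.8 -87.2  -8.5] r [0.  0.1 0.1] rows 1.8 clock 10.75 q7 -2.01
```

```bash
python3 -m creep '[{"rx":0,"ry":0,"rz":0,"tx":-12,"ty":-40,"tz":0,"hand":1},{"rx":0,"ry":0,"rz":0,"tx":-26,"ty":-80,"tz":0,"hand":1},{"rx":0,"ry":0,"rz":0,"tx":-26,"ty":-87,"tz":40,"hand":1},{"rx":0,"ry":0,"rz":0,"tx":-26,"ty":-87,"tz":85,"hand":1},{"rx":0,"ry":0,"rz":0,"tx":-26,"ty":-87,"tz":125,"hand":1},{"rx":0,"ry":0,"rz":0,"tx":-26,"ty":-87,"tz":125,"hand":1},{"rx":0,"ry":0,"rz":0,"tx":-26,"ty":-87,"tz":125,"hand":1}]';python3 tube.py w10 .1;python3 gj.py -121 -52 28
```

```text
clock: 11.45
position: [0.5325, 0.11, 0.0835]
tool_rot: [3.141, 0.002, -0.147]
force: [0.7, -0.1, -1.1]
grip_width: 0.0234
0.89 [251. 112. 323. 375.] bgr [155. 166. 171.] [0.5512 0.1068 0.1   ] [0.0248 0.1082] 173.2
[0.532  0.1118 0.028 ]
t [-2.2 -1.4 57.1] r [-0.1 -0.1  0.1] rows 1.1 clock 11.55 q7 -2.25
```

View pics/w10.png

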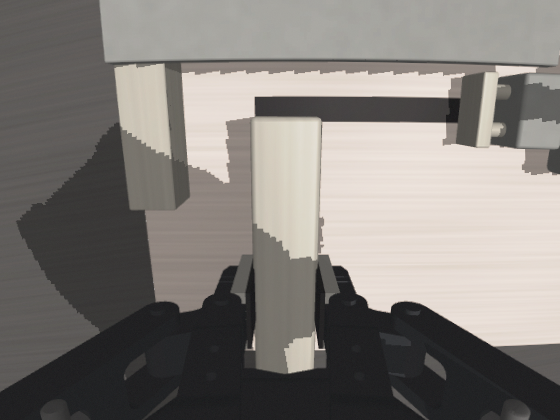

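```bash
python3 -m creep '[{"rx":0,"ry":0,"rz":0,"tx":-2,"ty":-1,"tz":30,"hand":1},{"rx":0,"ry":0,"rz":0,"tx":-2,"ty":-1,"tz":55,"hand":1},{"rx":0,"ry":0,"rz":0,"tx":-2,"ty":-1,"tz":55,"hand":1},{"rx":0,"ry":0,"rz":0,"tx":-2,"ty":-1,"tz":55,"hand":1}]';python3 tube.py w11 .047;python3 gj.py -71 -52 28
python3 - <<'E'
from h import *; from jig import *
p=grab("wrist"); s=bot.observe(); print(w2j(at_z(p,[(286,115),(286,119)],s["position"][2]+.0194)), w2j(s["position"]),s["position"])
E
```

```text
clock: 11.95
position: [0.5319, 0.1113, 0.03]
tool_rot: [-3.141, -0.001, -0.148]
force: [0.6, -0.0, -1.0]
grip_width: 0.0233
0.7 [250. 111. 321. 370.] bgr [150. 161. 166.] [0.5511 0.1081 0.047 ] [0.0247 0.1074] 173.2
[0.5815 0.1043 0.028 ]
t [49.7 -0.3  2.4] r [-0.1 -0.1  0.1] rows 1.0 clock 12.05 q7 -2.29
[[-53.92473894 -52.83037655]
 [-55.26061373 -52.83310759]] [[-120.81990622  -52.40089193]] [0.53215012 0.11136108 0.03008877]
```

View pics/w11.png

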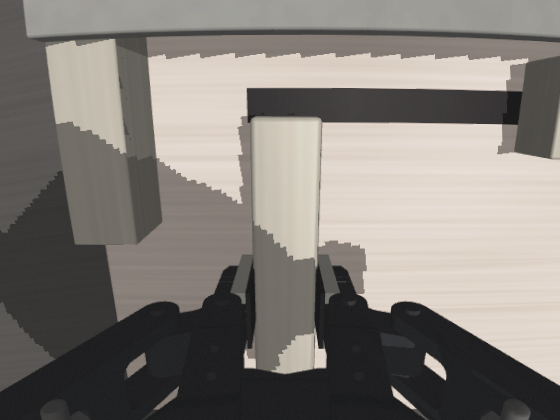

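```bash
python3 -m creep '[{"rx":0,"ry":0,"rz":0,"tx":12,"ty":0,"tz":2,"hand":1},{"rx":0,"ry":0,"rz":0,"tx":24,"ty":0,"tz":2.5,"hand":1},{"rx":0,"ry":0,"rz":0,"tx":36,"ty":0,"tz":2.5,"hand":1},{"rx":0,"ry":0,"rz":0,"tx":44,"ty":0,"tz":2.5,"hand":1},{"rx":0,"ry":0,"rz":0,"tx":47,"ty":0,"tz":2.5,"hand":1},{"rx":0,"ry":0,"rz":0,"tx":47,"ty":0,"tz":2.5,"hand":1}]';python3 -m creep '[{"rx":0,"ry":0,"rz":0,"tx":1,"ty":0,"tz":0,"hand":1},{"rx":0,"ry":0,"rz":0,"tx":3,"ty":0,"tz":0,"hand":1},{"rx":0,"ry":0,"rz":0,"tx":3,"ty":0,"tz":0,"hand":1}]'
```

```text
clock: 12.7
position: [0.5779, 0.1042, 0.0259]
tool_rot: [-3.141, -0.0, -0.148]
force: [-0.7, -0.3, -2.0]
grip_width: 0.0234
clock: 13.0
position: [0.5806, 0.1039, 0.0259]
tool_rot: [-3.142, -0.0, -0.147]
force: [0.4, -0.3, -1.3]
grip_width: 0.0234
```

```bash
cd .;python3 -m creep '[{"rx":0,"ry":0,"rz":0,"tx":1,"ty":0,"tz":0,"hand":1},{"rx":0,"ry":0,"rz":0,"tx":3,"ty":0,"tz":0,"hand":1},{"rx":0,"ry":0,"rz":0,"tx":3,"ty":0,"tz":0,"hand":1}]'; python3 tube.py w12 .047;python3 gj.py -71 -52 28
```

```text
clock: 13.3
position: [0.5837, 0.1034, 0.0258]
tool_rot: [3.142, -0.0, -0.147]
force: [-0.4, 0.8, -2.9]
grip_width: 0.0233
0.84 [251. 199. 320. 375.] bgr [144. 154. 158.] [0.5863 0.1026 0.047 ] [0.024  0.0736] 173.2
0.33 [500. 205. 560. 292.] bgr [118. 126. 130.] [0.589  0.0073 0.047 ] [0.0357 0.0236] 1.6
[0.5815 0.1043 0.028 ]
t [-2.2 -0.6 -2.2] r [-0.   0.   0.1] rows 0.1 clock 13.4 q7 -2.23
```

View pics/w12.png

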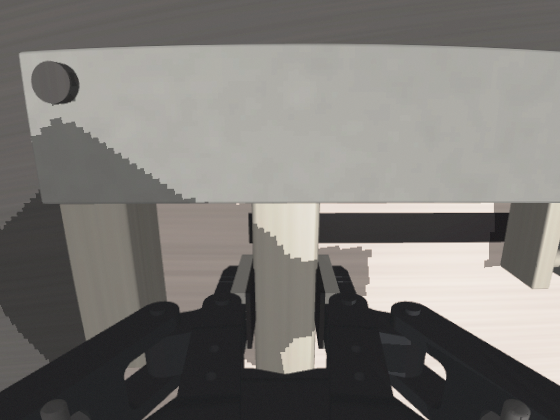

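```bash
cd .;python3 -m creep '[{"rx":0,"ry":0,"rz":0,"tx":1,"ty":0,"tz":0,"hand":1},{"rx":0,"ry":0,"rz":0,"tx":3,"ty":0,"tz":0,"hand":1},{"rx":0,"ry":0,"rz":0,"tx":3,"ty":0,"tz":0,"hand":1}]'; python3 -m creep '[{"rx":0,"ry":0,"rz":0,"tx":1,"ty":0,"tz":0,"hand":1},{"rx":0,"ry":0,"rz":0,"tx":2,"ty":0,"tz":0,"hand":1},{"rx":0,"ry":0,"rz":0,"tx":2,"ty":0,"tz":0,"hand":1}]'
```

```text
clock: 13.7
position: [0.5846, 0.1032, 0.0256]
tool_rot: [3.14, 0.004, -0.147]
force: [-13.4, 0.9, 7.1]
grip_width: 0.0239
clock: 14.0
position: [0.5846, 0.1031, 0.0256]
tool_rot: [3.139, 0.007, -0.146]
force: [-27.1, 1.9, 21.0]
grip_width: 0.0235
```

```bash
cd .;python3 -m creep '[{"rx":0,"ry":0,"rz":0,"tx":-3,"ty":0,"tz":0,"hand":1},{"rx":0,"ry":0,"rz":0,"tx":-3,"ty":0,"tz":0,"hand":0.1},{"rx":0,"ry":0,"rz":0,"tx":-3,"ty":0,"tz":0,"hand":0.1},{"rx":0,"ry":0,"rz":0,"tx":-3,"ty":0,"tz":0,"hand":0.1},{"rx":0,"ry":0,"rz":0,"tx":-3,"ty":0,"tz":-30,"hand":0.1},{"rx":0,"ry":0,"rz":0,"tx":-3,"ty":0,"tz":-60,"hand":0.1},{"rx":0,"ry":0,"rz":0,"tx":-40,"ty":0,"tz":-90,"hand":0.1},{"rx":0,"ry":0,"rz":0,"tx":-60,"ty":0,"tz":-90,"hand":0.1}]'; python3 tube.py w13 .045
```

```text
clock: 14.8
position: [0.5292, 0.1121, 0.1189]
tool_rot: [-3.14, -0.004, -0.148]
force: [0.8, -0.0, 0.1]
grip_width: 0.0386
0.58 [267.  60. 307. 217.] bgr [179. 192. 199.] [0.5804 0.1034 0.045 ] [0.025  0.0938] 172.4
```

View pics/w13.png

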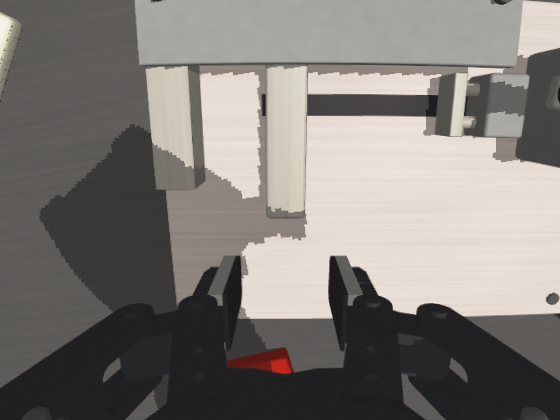

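```bash
python3 gj.py -62 -88 100; python3 gj.py -62 -88 26
python3 - <<'E'
from h import *; from jig import *
p=grab("wrist"); print(w2j(at_z(p,[(270,205),(305,205),(286,210),(268,70),(306,70)],.045)).round(1).tolist())
E
```

```text
[0.585  0.0674 0.1   ]
t [63.2 35.8 16.9] r [-0.  -0.   0.2] rows 1.5 clock 14.9 q7 -2.24
[0.585  0.0674 0.026 ]
t [63.1 35.8 90.9] r [-0.  -0.   0.2] rows 2.3 clock 14.9 q7 -2.24
[[-113.6, -43.2], [-113.5, -65.3], [-116.8, -53.3], [-33.2, -42.6], [-33.1, -64.5]]
```

```bash
cd .;python3 -m creep '[{"rx":0,"ry":0,"rz":0,"tx":30,"ty":20,"tz":0,"hand":1},{"rx":0,"ry":0,"rz":0,"tx":63,"ty":36,"tz":0,"hand":1},{"rx":0,"ry":0,"rz":0,"tx":63,"ty":36,"tz":10,"hand":1},{"rx":0,"ry":0,"rz":0,"tx":63,"ty":36,"tz":45,"hand":1},{"rx":0,"ry":0,"rz":0,"tx":63,"ty":36,"tz":75,"hand":1},{"rx":0,"ry":0,"rz":0,"tx":63,"ty":36,"tz":90,"hand":1},{"rx":0,"ry":0,"rz":0,"tx":63,"ty":36,"tz":90,"hand":1}]'; python3 -m creep '[{"rx":0,"ry":0,"rz":0,"tx":0,"ty":-6,"tz":0,"hand":1},{"rx":0,"ry":0,"rz":0,"tx":0,"ty":-12,"tz":0,"hand":1},{"rx":0,"ry":0,"rz":0,"tx":0,"ty":-18,"tz":0,"hand":1},{"rx":0,"ry":0,"rz":0,"tx":0,"ty":-24,"tz":0,"hand":1},{"rx":0,"ry":0,"rz":0,"tx":0,"ty":-30,"tz":0,"hand":1},{"rx":0,"ry":0,"rz":0,"tx":0,"ty":-36,"tz":0,"hand":1},{"rx":0,"ry":0,"rz":0,"tx":0,"ty":-40,"tz":0,"hand":1},{"rx":0,"ry":0,"rz":0,"tx":0,"ty":-40,"tz":0,"hand":1}]'; python3 tube.py w14 .045;python3 gj.py -62 -40 26
```

```text
clock: 15.65
position: [0.5853, 0.0665, 0.0238]
tool_rot: [3.141, 0.003, -0.147]
force: [0.1, -0.5, 0.3]
grip_width: 0.0002
clock: 16.45
position: [0.592, 0.1072, 0.0258]
tool_rot: [-3.141, -0.0, -0.147]
force: [-0.0, -1.6, 0.8]
grip_width: -0.0
0.64 [184. 224. 256. 310.] bgr [114. 122. 127.] [0.6058 0.1307 0.045 ] [0.0258 0.0355] 172.1
[0.5922 0.1148 0.026 ]
t [-0.9 -8.2 -0.3] r [-0.   0.   0.2] rows 0.2 clock 16.55 q7 -2.22
```

View pics/w14.png

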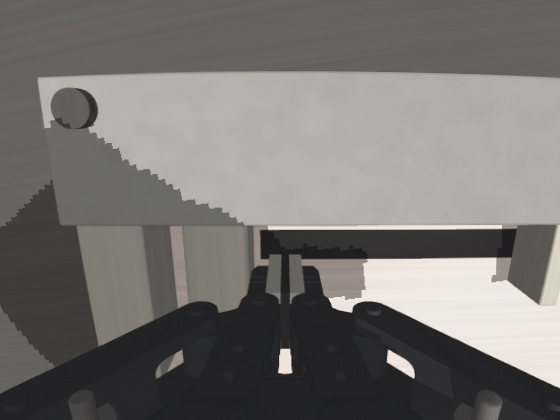

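```bash
cd .;python3 -m creep '[{"rx":0,"ry":0,"rz":0,"tx":0,"ty":-3,"tz":0,"hand":1},{"rx":0,"ry":0,"rz":0,"tx":0,"ty":-5,"tz":0,"hand":1},{"rx":0,"ry":0,"rz":0,"tx":0,"ty":-5,"tz":0,"hand":1}]';python3 -m creep '[{"rx":0,"ry":0,"rz":0,"tx":0,"ty":-2,"tz":0,"hand":1},{"rx":0,"ry":0,"rz":0,"tx":0,"ty":-3,"tz":0,"hand":1},{"rx":0,"ry":0,"rz":0,"tx":0,"ty":-3,"tz":0,"hand":1}]'
```

```text
clock: 16.85
position: [0.5927, 0.1114, 0.0257]
tool_rot: [-3.141, 0.0, -0.147]
force: [-0.2, -1.3, -0.2]
grip_width: -0.0004
clock: 17.15
position: [0.5932, 0.1143, 0.0258]
tool_rot: [-3.141, -0.0, -0.147]
force: [0.1, -1.0, 0.3]
grip_width: 0.0
```

```bash
cd .;python3 -m creep '[{"rx":0,"ry":0,"rz":0,"tx":0,"ty":-2,"tz":0,"hand":1},{"rx":0,"ry":0,"rz":0,"tx":0,"ty":-3,"tz":0,"hand":1},{"rx":0,"ry":0,"rz":0,"tx":0,"ty":-3,"tz":0,"hand":1}]';python3 -m creep '[{"rx":0,"ry":0,"rz":0,"tx":0,"ty":-2,"tz":0,"hand":1},{"rx":0,"ry":0,"rz":0,"tx":0,"ty":-2,"tz":0,"hand":1}]'; python3 tube.py w15 .045
```

```text
clock: 17.45
position: [0.5937, 0.1174, 0.0258]
tool_rot: [-3.141, -0.0, -0.147]
force: [-0.0, -1.5, -0.2]
grip_width: -0.0003
clock: 17.65
position: [0.5939, 0.1194, 0.0258]
tool_rot: [-3.141, -0.0, -0.147]
force: [-0.1, -1.5, -0.5]
grip_width: -0.0002
0.58 [186. 223. 256. 310.] bgr [114. 122. 126.] [0.6072 0.1429 0.045 ] [0.0357 0.0262] -13.2
```

View pics/w15.png

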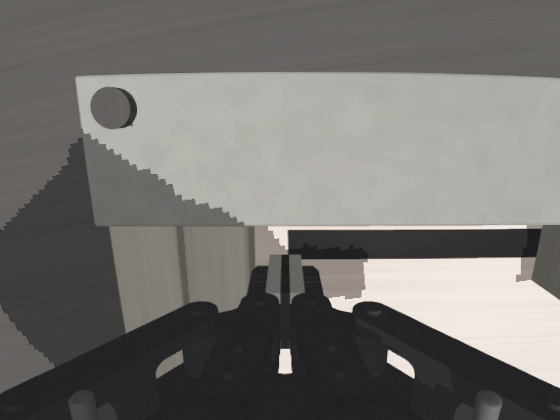

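Almost touching the fence at column 183. A little more.

```bash
cd .;python3 -m creep '[{"rx":0,"ry":0,"rz":0,"tx":0,"ty":-2,"tz":0,"hand":1},{"rx":0,"ry":0,"rz":0,"tx":0,"ty":-2,"tz":0,"hand":1}]';python3 -m creep '[{"rx":0,"ry":0,"rz":0,"tx":0,"ty":-2,"tz":0,"hand":1},{"rx":0,"ry":0,"rz":0,"tx":0,"ty":-2,"tz":0,"hand":1}]';python3 gj.py -62 -40 26
```

```text
clock: 17.95
position: [0.5941, 0.1197, 0.0257]
tool_rot: [3.14, 0.001, -0.148]
force: [-1.2, -8.6, 1.5]
grip_width: -0.0001
clock: 18.15
position: [0.594, 0.1198, 0.0256]
tool_rot: [3.137, 0.001, -0.149]
force: [-3.7, -16.5, 6.4]
grip_width: 0.0004
[0.5922 0.1148 0.026 ]
t [-1.1  5.2 -0.4] r [0.2 0.1 0. ] rows 0.1 clock 18.15 q7 -2.25
```

```bash
cd .;python3 -m creep '[{"rx":0,"ry":0,"rz":0,"tx":0,"ty":8,"tz":0,"hand":1},{"rx":0,"ry":0,"rz":0,"tx":0,"ty":9,"tz":-35,"hand":1},{"rx":0,"ry":0,"rz":0,"tx":0,"ty":9,"tz":-80,"hand":1},{"rx":0,"ry":0,"rz":0,"tx":-20,"ty":9,"tz":-125,"hand":-0.5},{"rx":0,"ry":0,"rz":-8,"tx":-40,"ty":9,"tz":-170,"hand":-1},{"rx":0,"ry":0,"rz":-16,"tx":-60,"ty":9,"tz":-200,"hand":-1},{"rx":0,"ry":0,"rz":-24,"tx":-80,"ty":-20,"tz":-220,"hand":-1},{"rx":0,"ry":0,"rz":-32,"tx":-90,"ty":-60,"tz":-220,"hand":-1}]';python3 go.py .52 .40 .25 186;python3 tube.py w16 .045
```

```text
clock: 18.95
position: [0.5144, 0.1956, 0.2492]
tool_rot: [3.14, -0.005, 0.414]
force: [0.8, 0.9, -0.5]
grip_width: 0.0726
t [  87.4 -184.8   -0.6] r [   0.4    0.  -162.3] rows 18.9 clock 18.95 q7 -1.83
0.89 [323.  90. 399. 185.] bgr [202. 213. 218.] [0.5848 0.1482 0.045 ] [0.0954 0.0278] -10.1
0.26 [467. 179. 502. 210.] bgr [126. 135. 139.] [0.587  0.0009 0.045 ] [0.0397 0.0276] -9.2
```

View pics/w16.png

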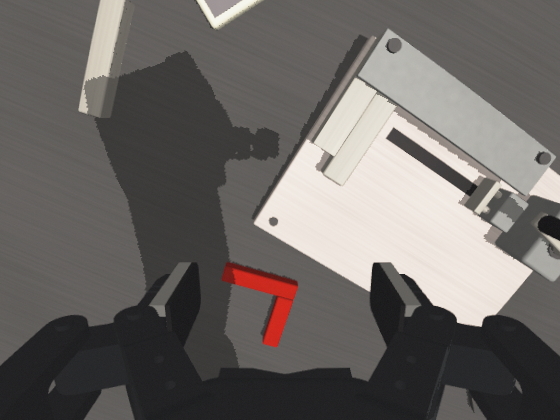

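Tube 1 sits along the fence (355,130), the other tube is at (105,60). Continue rotating toward it.

```bash
cd .;python3 -m creep '[{"rx":0,"ry":0,"rz":-8,"tx":10,"ty":-23,"tz":0,"hand":-1},{"rx":0,"ry":0,"rz":-16,"tx":20,"ty":-46,"tz":0,"hand":-1},{"rx":0,"ry":0,"rz":-24,"tx":30,"ty":-70,"tz":0,"hand":-1},{"rx":0,"ry":0,"rz":-32,"tx":40,"ty":-93,"tz":0,"hand":-1},{"rx":0,"ry":0,"rz":-40,"tx":50,"ty":-116,"tz":0,"hand":-1},{"rx":0,"ry":0,"rz":-48,"tx":60,"ty":-140,"tz":0,"hand":-1},{"rx":0,"ry":0,"rz":-56,"tx":75,"ty":-163,"tz":0,"hand":-1},{"rx":0,"ry":0,"rz":-64,"tx":87,"ty":-185,"tz":0,"hand":-1}]';python3 -m creep '[{"rx":0,"ry":0,"rz":-8,"tx":0,"ty":0,"tz":0,"hand":-1},{"rx":0,"ry":0,"rz":-16,"tx":0,"ty":0,"tz":0,"hand":-1},{"rx":0,"ry":0,"rz":-24,"tx":0,"ty":0,"tz":0,"hand":-1},{"rx":0,"ry":0,"rz":-32,"tx":0,"ty":0,"tz":0,"hand":-1},{"rx":0,"ry":0,"rz":-40,"tx":0,"ty":0,"tz":0,"hand":-1},{"rx":0,"ry":0,"rz":-48,"tx":0,"ty":0,"tz":0,"hand":-1},{"rx":0,"ry":0,"rz":-56,"tx":0,"ty":0,"tz":0,"hand":-1},{"rx":0,"ry":0,"rz":-64,"tx":0,"ty":0,"tz":0,"hand":-1}]';python3 go.py .54 .455 .25 186
```

```text
clock: 19.85
position: [0.5202, 0.401, 0.2456]
tool_rot: [-3.141, -0.0, 1.533]
force: [-0.0, 0.0, 0.2]
grip_width: 0.0851
clock: 20.65
position: [0.5201, 0.3999, 0.2456]
tool_rot: [3.142, -0.0, 2.651]
force: [0.4, 0.6, -0.4]
grip_width: 0.0854
t [ 8.5 58.  -4.4] r [  0.   -0.  -34.1] rows 4.0 clock 20.65 q7 -0.12
```

```bash
cd .;python3 -m creep '[{"rx":0,"ry":0,"rz":-8,"tx":0,"ty":15,"tz":0,"hand":-1},{"rx":0,"ry":0,"rz":-16,"tx":0,"ty":30,"tz":0,"hand":-1},{"rx":0,"ry":0,"rz":-24,"tx":0,"ty":50,"tz":0,"hand":-1},{"rx":0,"ry":0,"rz":-34,"tx":0,"ty":58,"tz":0,"hand":-1},{"rx":0,"ry":0,"rz":-34,"tx":0,"ty":58,"tz":0,"hand":-1},{"rx":0,"ry":0,"rz":-34,"tx":0,"ty":58,"tz":0,"hand":-1}]';python3 tube.py w17
```

```text
clock: 21.25
position: [0.5475, 0.4507, 0.2454]
tool_rot: [3.142, -0.001, -3.048]
force: [0.6, -0.4, 0.3]
grip_width: 0.0854
0.9 [  1. 142.  23. 241.] bgr [147. 154. 158.] [0.5864 0.1497 0.025 ] [0.026  0.1063] -6.2
0.78 [240. 130. 266. 241.] bgr [182. 190. 194.] [0.5539 0.4158 0.025 ] [0.0256 0.1207] 6.3
```

View pics/w17.png

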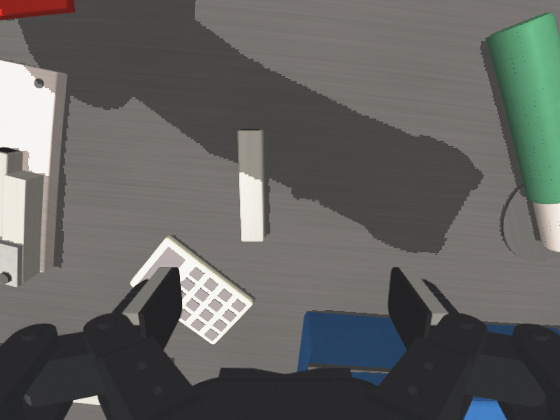

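```bash
cd .;python3 go.py .546 .415 .08 186.3
python3 - <<'E'
from h import *
p=grab("wrist"); print(at_z(p,[(168,237),(132,288),(253,297)],.014))
E
```

```text
t [  5.  -35.  165.9] r [-0.  0. -1.] rows 3.4 clock 21.35 q7 0.42
[[0.62532499 0.32390331 0.014     ]
 [0.69491881 0.27974848 0.014     ]
 [0.69209337 0.42564049 0.014     ]]
```

```bash
cd .;python3 -m creep '[{"rx":0,"ry":0,"rz":-1,"tx":2,"ty":-15,"tz":35,"hand":-1},{"rx":0,"ry":0,"rz":-1,"tx":5,"ty":-35,"tz":75,"hand":-1},{"rx":0,"ry":0,"rz":-1,"tx":5,"ty":-35,"tz":120,"hand":-0.4},{"rx":0,"ry":0,"rz":-1,"tx":5,"ty":-35,"tz":163,"hand":-0.4},{"rx":0,"ry":0,"rz":-1,"tx":5,"ty":-35,"tz":163,"hand":-0.4},{"rx":0,"ry":0,"rz":-1,"tx":5,"ty":-35,"tz":163,"hand":-0.4}]';python3 tube.py w18;python3 go.py .546 .415 .004 186.3
```

```text
clock: 22.0
position: [0.5461, 0.4159, 0.0841]
tool_rot: [3.141, -0.0, -3.028]
force: [0.3, 0.0, 1.0]
grip_width: 0.0598
0.71 [261. 146. 306. 333.] bgr [213. 221. 225.] [0.551  0.4148 0.025 ] [0.123  0.0245] -175.7
t [ 1.2 -1.7 81.6] r [0.1 0.1 0.2] rows 1.6 clock 22.1 q7 0.35
```

View pics/w18.png

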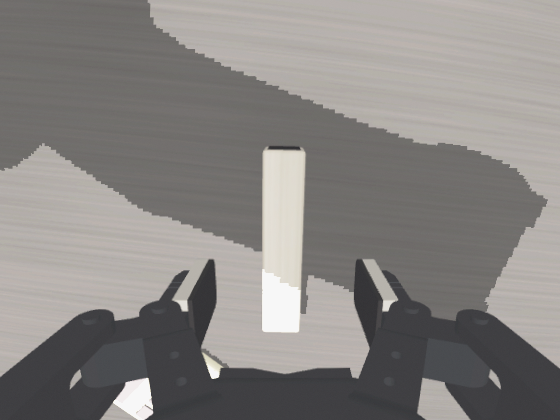

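```bash
python3 -m creep '[{"rx":0,"ry":0,"rz":1,"tx":2,"ty":0,"tz":35,"hand":-0.4},{"rx":0,"ry":0,"rz":1,"tx":2,"ty":0,"tz":65,"hand":-0.4},{"rx":0,"ry":0,"rz":1,"tx":2,"ty":0,"tz":79,"hand":-0.4},{"rx":0,"ry":0,"rz":1,"tx":2,"ty":0,"tz":79,"hand":0.6},{"rx":0,"ry":0,"rz":1,"tx":2,"ty":0,"tz":79,"hand":1},{"rx":0,"ry":0,"rz":1,"tx":2,"ty":0,"tz":79,"hand":1},{"rx":0,"ry":0,"rz":1,"tx":2,"ty":0,"tz":79,"hand":1},{"rx":0,"ry":0,"rz":1,"tx":2,"ty":0,"tz":79,"hand":1}]' 70; python3 -m creep '[{"rx":0,"ry":0,"rz":0,"tx":0,"ty":0,"tz":-30,"hand":1},{"rx":0,"ry":0,"rz":0,"tx":0,"ty":0,"tz":-75,"hand":1},{"rx":0,"ry":0,"rz":0,"tx":0,"ty":0,"tz":-120,"hand":1},{"rx":0,"ry":0,"rz":0,"tx":0,"ty":0,"tz":-165,"hand":1},{"rx":0,"ry":0,"rz":0,"tx":0,"ty":0,"tz":-165,"hand":1}]';python3 tube.py w19 .2;python3 gj.py -121 -80 170 180
```

```text
clock: 22.9
position: [0.545, 0.4163, 0.0062]
tool_rot: [3.14, 0.002, -3.045]
force: [-1.1, -0.5, 7.7]
grip_width: 0.0232
clock: 23.4
position: [0.5454, 0.4178, 0.1767]
tool_rot: [3.136, 0.007, -3.045]
force: [-0.2, 1.0, -1.7]
grip_width: 0.0233
0.73 [252. 165. 322. 372.] bgr [190. 203. 208.] [0.5317 0.4158 0.2   ] [0.086  0.0239] -177.5
[0.5279 0.0841 0.17  ]
t [  48.7 -328.4    0.4] r [ 0.1  0.1 14.1] rows 6.6 clock 23.5 q7 0.39
```

View pics/w19.png

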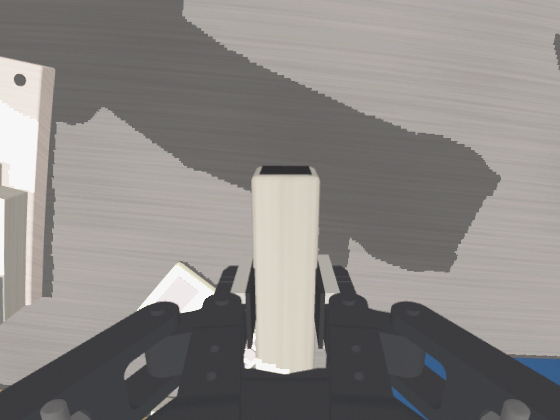

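```bash
python3 - <<'E'
from h import *
p=grab("wrist"); s=bot.observe(); T=pose(s)
w=at_z(p,[(286,168),(286,173)],s["position"][2]+.019); print((w-T[:3,3])@T[:3,:3]*1000)
E
python3 -m creep '[{"rx":0,"ry":0,"rz":0,"tx":5,"ty":-35,"tz":0,"hand":1},{"rx":0,"ry":0,"rz":2,"tx":10,"ty":-80,"tz":0,"hand":1},{"rx":0,"ry":0,"rz":5,"tx":15,"ty":-125,"tz":0,"hand":1},{"rx":0,"ry":0,"rz":8,"tx":22,"ty":-170,"tz":0,"hand":1},{"rx":0,"ry":0,"rz":11,"tx":30,"ty":-215,"tz":0,"hand":1},{"rx":0,"ry":0,"rz":14,"tx":38,"ty":-260,"tz":0,"hand":1},{"rx":0,"ry":0,"rz":14,"tx":48,"ty":-300,"tz":0,"hand":1},{"rx":0,"ry":0,"rz":14,"tx":48,"ty":-328,"tz":0,"hand":1}]';python3 gj.py -121 -79 85 180
```

```text
[[ 50.29172099   1.02378661 -19.04770527]
 [ 48.47948245   1.02396523 -19.0459897 ]]
clock: 24.35
position: [0.5268, 0.081, 0.1679]
tool_rot: [-3.14, -0.002, 2.992]
force: [-0.3, 0.8, -1.0]
grip_width: 0.0231
[0.528  0.0851 0.085 ]
t [-0.7  4.4 82.8] r [-0.1 -0.1  0. ] rows 1.7 clock 24.35 q7 0.53
```

```bash
python3 -m creep '[{"rx":0,"ry":0,"rz":0,"tx":1,"ty":2,"tz":40,"hand":1},{"rx":0,"ry":0,"rz":0,"tx":3,"ty":4,"tz":83,"hand":1},{"rx":0,"ry":0,"rz":0,"tx":3,"ty":4,"tz":83,"hand":1},{"rx":0,"ry":0,"rz":0,"tx":3,"ty":4,"tz":83,"hand":1}]';python3 tube.py w20 .1;python3 gj.py -124 -79 28 180
```

```text
clock: 24.75
position: [0.5253, 0.0893, 0.0861]
tool_rot: [3.141, -0.002, 2.995]
force: [0.3, 0.1, -0.5]
grip_width: 0.0235
0.86 [251. 165. 319. 373.] bgr [123. 131. 135.] [0.5163 0.0907 0.1   ] [0.0923 0.0255] 170.0
0.85 [369. 229. 422. 389.] bgr [ 98. 104. 108.] [0.5412 0.1321 0.1   ] [0.074 0.021] 172.1
[0.525  0.0855 0.028 ]
t [ 0.9 -4.  59.4] r [0.  0.1 0.2] rows 1.2 clock 24.85 q7 0.42
```

View pics/w20.png

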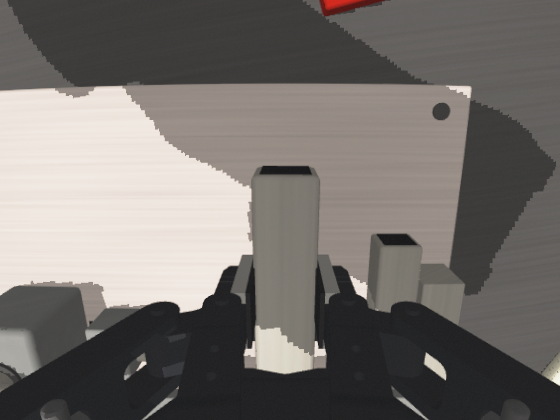

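```bash
python3 -m creep '[{"rx":0,"ry":0,"rz":0,"tx":1,"ty":-4,"tz":30,"hand":1},{"rx":0,"ry":0,"rz":0,"tx":1,"ty":-4,"tz":56,"hand":1},{"rx":0,"ry":0,"rz":0,"tx":1,"ty":-4,"tz":58,"hand":1},{"rx":0,"ry":0,"rz":0,"tx":1,"ty":-4,"tz":58,"hand":1}]';python3 gj.py -70 -79 27 180;python3 tube.py w21 .1
```

```text
clock: 25.25
position: [0.5248, 0.0853, 0.0292]
tool_rot: [3.141, 0.001, 2.994]
force: [-0.5, -0.2, -1.2]
grip_width: 0.0233
[0.5784 0.0775 0.027 ]
t [-54.2   0.1   2.2] r [0.  0.1 0.1] rows 1.1 clock 25.25 q7 0.34
0.83 [394. 270. 483. 414.] bgr [85. 90. 93.] [0.5149 0.1244 0.1   ] [0.0417 0.0185] 171.5
0.57 [251. 167. 319. 373.] bgr [124. 132. 136.] [0.4893 0.0904 0.1   ] [0.0141 0.0517] -6.8
```

View pics/w21.png

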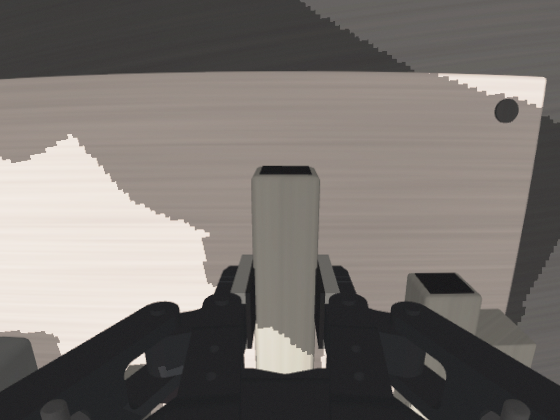

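```bash
python3 -m creep '[{"rx":0,"ry":0,"rz":0,"tx":-12,"ty":0,"tz":1,"hand":1},{"rx":0,"ry":0,"rz":0,"tx":-24,"ty":0,"tz":1.5,"hand":1},{"rx":0,"ry":0,"rz":0,"tx":-36,"ty":0,"tz":1.5,"hand":1},{"rx":0,"ry":0,"rz":0,"tx":-44,"ty":0,"tz":1.5,"hand":1},{"rx":0,"ry":0,"rz":0,"tx":-50,"ty":0,"tz":1.5,"hand":1},{"rx":0,"ry":0,"rz":0,"tx":-50,"ty":0,"tz":1.5,"hand":1}]';python3 -m creep '[{"rx":0,"ry":0,"rz":0,"tx":-1.5,"ty":0,"tz":0,"hand":1},{"rx":0,"ry":0,"rz":0,"tx":-3,"ty":0,"tz":0,"hand":1},{"rx":0,"ry":0,"rz":0,"tx":-3,"ty":0,"tz":0,"hand":1}]'
```

```text
clock: 25.95
position: [0.5744, 0.0774, 0.0265]
tool_rot: [3.141, 0.001, 2.994]
force: [-1.2, 0.6, -1.9]
grip_width: 0.0233
clock: 26.25
position: [0.5755, 0.0772, 0.0262]
tool_rot: [-3.141, -0.002, 2.995]
force: [-6.1, 0.6, 1.6]
grip_width: 0.0234
```

```bash
python3 -m creep '[{"rx":0,"ry":0,"rz":0,"tx":-1.5,"ty":0,"tz":0,"hand":1},{"rx":0,"ry":0,"rz":0,"tx":-3,"ty":0,"tz":0,"hand":1},{"rx":0,"ry":0,"rz":0,"tx":-3,"ty":0,"tz":0,"hand":1}]';python3 tube.py w22 .045; python3 gj.py -70 -79 27 180
```

```text
clock: 26.55
position: [0.5756, 0.0772, 0.0262]
tool_rot: [-3.139, -0.006, 2.996]
force: [-28.0, -0.5, 20.3]
grip_width: 0.0237
0.81 [401. 161. 509. 396.] bgr [103. 110. 113.] [0.5799 0.1436 0.045 ] [0.1041 0.033 ] 171.1
0.76 [249. 166. 320. 371.] bgr [123. 131. 135.] [0.5644 0.0788 0.045 ] [0.0886 0.0242] 170.0
[0.5784 0.0775 0.027 ]
t [-2.8  0.6 -0.9] r [-0.1 -0.4  0.2] rows 0.1 clock 26.65 q7 0.45
```

View pics/w22.png

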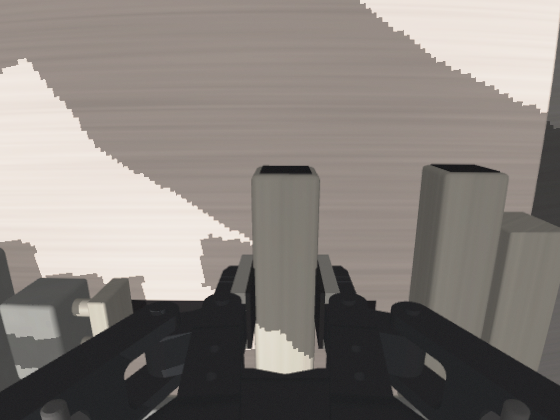

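```bash
cd .;python3 -m creep '[{"rx":0,"ry":0,"rz":0,"tx":3,"ty":0,"tz":0,"hand":1},{"rx":0,"ry":0,"rz":0,"tx":3,"ty":0,"tz":0,"hand":0.1},{"rx":0,"ry":0,"rz":0,"tx":3,"ty":0,"tz":0,"hand":0.1},{"rx":0,"ry":0,"rz":0,"tx":3,"ty":0,"tz":0,"hand":0.1},{"rx":0,"ry":0,"rz":0,"tx":3,"ty":0,"tz":-30,"hand":0.1},{"rx":0,"ry":0,"rz":0,"tx":3,"ty":0,"tz":-60,"hand":0.1},{"rx":0,"ry":0,"rz":0,"tx":3,"ty":0,"tz":-80,"hand":0.1},{"rx":0,"ry":0,"rz":0,"tx":3,"ty":0,"tz":-80,"hand":1}]'; python3 gj.py -62 -114 100 180; python3 gj.py -62 -114 26 180;python3 tube.py w23 .045
```

```text
clock: 27.45
position: [0.5779, 0.0773, 0.1088]
tool_rot: [3.141, 0.004, 2.994]
force: [0.1, 0.1, -1.4]
grip_width: 0.0251
[0.5811 0.0417 0.1   ]
t [ -8.4 -34.8   8.8] r [0.  0.2 0.1] rows 0.7 clock 27.45 q7 0.53
[0.5811 0.0417 0.026 ]
t [ -8.1 -34.8  82.8] r [0.  0.2 0.1] rows 1.8 clock 27.45 q7 0.53
0.88 [264. 143. 306. 296.] bgr [145. 155. 160.] [0.5714 0.0783 0.045 ] [0.0985 0.0244] 170.5
0.86 [366. 138. 426. 294.] bgr [106. 114. 117.] [0.5811 0.1452 0.045 ] [0.1    0.0298] 171.6
```

View pics/w23.png

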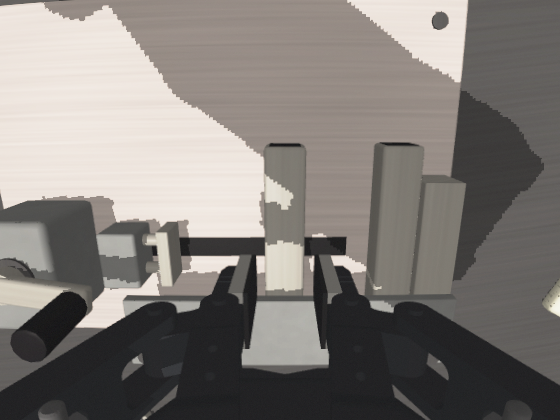

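```bash
cd .;python3 -m creep '[{"rx":0,"ry":0,"rz":0,"tx":-8,"ty":-35,"tz":0,"hand":1},{"rx":0,"ry":0,"rz":0,"tx":-8,"ty":-35,"tz":0,"hand":1},{"rx":0,"ry":0,"rz":0,"tx":-8,"ty":-35,"tz":30,"hand":1},{"rx":0,"ry":0,"rz":0,"tx":-8,"ty":-35,"tz":60,"hand":1},{"rx":0,"ry":0,"rz":0,"tx":-8,"ty":-35,"tz":82,"hand":1},{"rx":0,"ry":0,"rz":0,"tx":-8,"ty":-35,"tz":82,"hand":1}]'; python3 -m creep '[{"rx":0,"ry":0,"rz":0,"tx":0,"ty":6,"tz":0,"hand":1},{"rx":0,"ry":0,"rz":0,"tx":0,"ty":12,"tz":0,"hand":1},{"rx":0,"ry":0,"rz":0,"tx":0,"ty":18,"tz":0,"hand":1},{"rx":0,"ry":0,"rz":0,"tx":0,"ty":24,"tz":0,"hand":1},{"rx":0,"ry":0,"rz":0,"tx":0,"ty":30,"tz":0,"hand":1},{"rx":0,"ry":0,"rz":0,"tx":0,"ty":36,"tz":0,"hand":1},{"rx":0,"ry":0,"rz":0,"tx":0,"ty":42,"tz":0,"hand":1},{"rx":0,"ry":0,"rz":0,"tx":0,"ty":46,"tz":0,"hand":1}]'; python3 gj.py -62 -60 26 180;python3 tube.py w24 .045
```

```text
clock: 28.15
position: [0.5782, 0.0413, 0.0217]
tool_rot: [-3.141, -0.003, 2.994]
force: [-0.7, 0.2, 0.2]
grip_width: 0.0001
clock: 28.95
position: [0.5865, 0.0876, 0.0245]
tool_rot: [3.141, 0.001, 2.995]
force: [0.2, -0.4, 0.1]
grip_width: 0.0005
[0.5892 0.0951 0.026 ]
t [-1.6  7.7 -1.5] r [0.  0.  0.2] rows 0.2 clock 28.95 q7 0.44
0.78 [386. 133. 490. 375.] bgr [110. 118. 122.] [0.5783 0.146  0.045 ] [0.0987 0.032 ] 169.9
0.62 [316. 139. 420. 309.] bgr [108. 116. 120.] [0.5612 0.1206 0.045 ] [0.0668 0.0285] 161.2
```

View pics/w24.png

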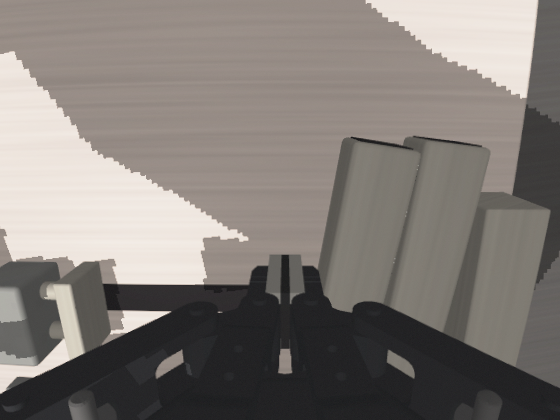

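```bash
cd .;python3 -m creep '[{"rx":0,"ry":0,"rz":0,"tx":0,"ty":2,"tz":0,"hand":1},{"rx":0,"ry":0,"rz":0,"tx":0,"ty":4,"tz":0,"hand":1},{"rx":0,"ry":0,"rz":0,"tx":0,"ty":4,"tz":0,"hand":1}]';python3 -m creep '[{"rx":0,"ry":0,"rz":0,"tx":0,"ty":2,"tz":0,"hand":1},{"rx":0,"ry":0,"rz":0,"tx":0,"ty":3,"tz":0,"hand":1},{"rx":0,"ry":0,"rz":0,"tx":0,"ty":3,"tz":0,"hand":1}]';python3 tube.py w25 .045
```

```text
clock: 29.35
position: [0.5869, 0.0905, 0.0243]
tool_rot: [-3.141, 0.0, 2.994]
force: [0.4, -1.7, 0.3]
grip_width: -0.0001
clock: 29.65
position: [0.5879, 0.0919, 0.0243]
tool_rot: [-3.139, 0.001, 2.993]
force: [3.6, -9.8, 1.6]
grip_width: -0.0003
0.87 [316. 134. 410. 309.] bgr [109. 117. 121.] [0.5613 0.1222 0.045 ] [0.0674 0.0273] 163.7
0.7 [382. 130. 479. 378.] bgr [111. 119. 123.] [0.5785 0.1478 0.045 ] [0.1005 0.0307] 172.5
```

View pics/w25.png

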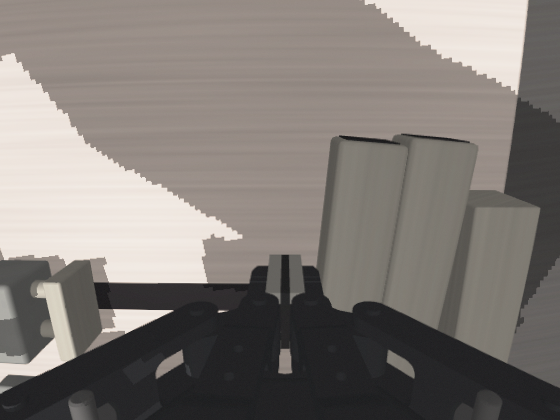

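```bash
cd .;python3 -m creep '[{"rx":0,"ry":0,"rz":0,"tx":0,"ty":-8,"tz":-2,"hand":1},{"rx":0,"ry":0,"rz":0,"tx":-6,"ty":-8,"tz":-2,"hand":1},{"rx":0,"ry":0,"rz":0,"tx":-12,"ty":-8,"tz":-2,"hand":1},{"rx":0,"ry":0,"rz":0,"tx":-12,"ty":-4,"tz":-2,"hand":1},{"rx":0,"ry":0,"rz":0,"tx":-12,"ty":0,"tz":-2,"hand":1},{"rx":0,"ry":0,"rz":0,"tx":-12,"ty":1,"tz":-2,"hand":1},{"rx":0,"ry":0,"rz":0,"tx":-12,"ty":1,"tz":-2,"hand":1}]';python3 gj.py -50 -60 26 180;python3 -m creep '[{"rx":0,"ry":0,"rz":0,"tx":0,"ty":1,"tz":0,"hand":1},{"rx":0,"ry":0,"rz":0,"tx":0,"ty":2,"tz":0,"hand":1},{"rx":0,"ry":0,"rz":0,"tx":0,"ty":2,"tz":0,"hand":1}]';python3 gj.py -50 -60 26 180;python3 tube.py w26 .045
```

```text
clock: 30.45
position: [0.5993, 0.0932, 0.0263]
tool_rot: [-3.141, 0.0, 2.995]
force: [1.7, -2.8, -0.3]
grip_width: -0.0002
[0.601  0.0933 0.026 ]
t [-1.7  0.3  0.3] r [-0.   0.   0.2] rows 0.0 clock 30.45 q7 0.46
clock: 30.75
position: [0.5996, 0.0937, 0.0262]
tool_rot: [-3.139, 0.0, 2.993]
force: [1.0, -10.2, 3.1]
grip_width: 0.0003
[0.601  0.0933 0.026 ]
t [-1.5 -0.2  0.2] r [-0.1  0.   0.1] rows 0.0 clock 30.75 q7 0.46
0.86 [379.  99. 466. 355.] bgr [113. 121. 125.] [0.579  0.1485 0.045 ] [0.1017 0.0263] 172.8
0.58 [314. 102. 394. 312.] bgr [113. 120. 124.] [0.567  0.1238 0.045 ] [0.0804 0.0265] 171.4
```

View pics/w26.png

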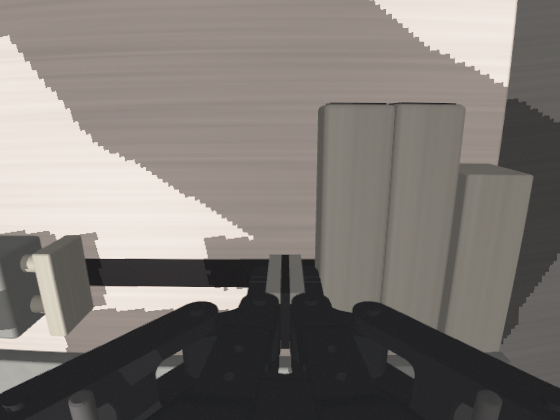

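```bash
cd .;python3 -m creep '[{"rx":0,"ry":0,"rz":0,"tx":0,"ty":-8,"tz":0,"hand":1},{"rx":0,"ry":0,"rz":0,"tx":0,"ty":-8,"tz":-40,"hand":1},{"rx":0,"ry":0,"rz":0,"tx":25,"ty":0,"tz":-70,"hand":1},{"rx":0,"ry":0,"rz":0,"tx":55,"ty":15,"tz":-70,"hand":1},{"rx":0,"ry":0,"rz":0,"tx":90,"ty":34,"tz":-70,"hand":1},{"rx":0,"ry":0,"rz":0,"tx":93,"ty":35,"tz":-60,"hand":1},{"rx":0,"ry":0,"rz":0,"tx":93,"ty":35,"tz":-60,"hand":1}]';python3 gj.py -142 -25 26 180;python3 tube.py w27 .045
```

```text
clock: 31.55
position: [0.5116, 0.1436, 0.0857]
tool_rot: [-3.141, -0.001, 2.996]
force: [1.3, -0.0, 0.7]
grip_width: -0.0001
[0.5153 0.1416 0.026 ]
t [-4.  -1.4 59.7] r [-0.  -0.1  0.3] rows 1.2 clock 31.55 q7 0.31
0.91 [292. 259. 331. 372.] bgr [106. 113. 117.] [0.5612 0.1514 0.045 ] [0.0785 0.0174] 161.9
0.68 [244. 260. 285. 372.] bgr [142. 152. 158.] [0.5576 0.125  0.045 ] [0.0155 0.0795] 3.4
```

View pics/w27.png

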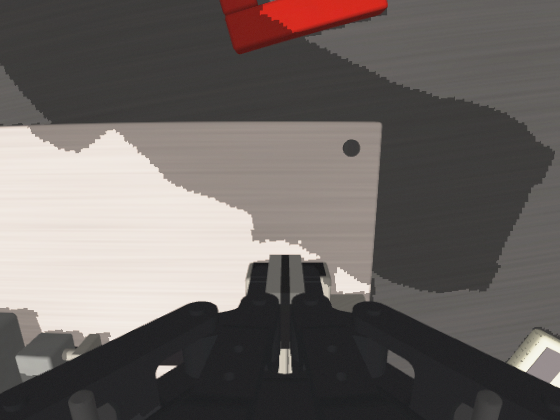

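```bash
cd .;python3 -m creep '[{"rx":0,"ry":0,"rz":0,"tx":0,"ty":-1,"tz":25,"hand":1},{"rx":0,"ry":0,"rz":0,"tx":0,"ty":-1,"tz":50,"hand":1},{"rx":0,"ry":0,"rz":0,"tx":0,"ty":-1,"tz":58,"hand":1},{"rx":0,"ry":0,"rz":0,"tx":-4,"ty":-1,"tz":58,"hand":1},{"rx":0,"ry":0,"rz":0,"tx":-8,"ty":-1,"tz":58,"hand":1},{"rx":0,"ry":0,"rz":0,"tx":-11,"ty":-1,"tz":58,"hand":1},{"rx":0,"ry":0,"rz":0,"tx":-13,"ty":-1,"tz":58,"hand":1},{"rx":0,"ry":0,"rz":0,"tx":-13,"ty":-1,"tz":58,"hand":1}]';python3 gj.py -131 -25 26 180; python3 -m creep '[{"rx":0,"ry":0,"rz":0,"tx":-1.5,"ty":0,"tz":0,"hand":1},{"rx":0,"ry":0,"rz":0,"tx":-2,"ty":0,"tz":0,"hand":1}]'; python3 -m creep '[{"rx":0,"ry":0,"rz":0,"tx":-1.5,"ty":0,"tz":0,"hand":1},{"rx":0,"ry":0,"rz":0,"tx":-2,"ty":0,"tz":0,"hand":1}]'
```

```text
clock: 32.45
position: [0.5258, 0.1404, 0.0289]
tool_rot: [3.141, 0.001, 2.994]
force: [-1.3, -0.1, 0.5]
grip_width: -0.0005
[0.5262 0.14   0.026 ]
t [-0.5 -0.4  2.9] r [0.  0.  0.1] rows 0.1 clock 32.45 q7 0.26
clock: 32.65
position: [0.5262, 0.1403, 0.0286]
tool_rot: [-3.141, -0.002, 2.995]
force: [-15.0, 0.8, 12.8]
grip_width: -0.0002
clock: 32.85
position: [0.5262, 0.1404, 0.0285]
tool_rot: [-3.14, -0.005, 2.996]
force: [-29.1, 0.6, 23.0]
grip_width: 0.0007
```

```bash
cd .;python3 -m creep '[{"rx":0,"ry":0,"rz":0,"tx":8,"ty":0,"tz":0,"hand":1},{"rx":0,"ry":0,"rz":0,"tx":12,"ty":0,"tz":-40,"hand":1},{"rx":0,"ry":0,"rz":0,"tx":15,"ty":-10,"tz":-85,"hand":1},{"rx":0,"ry":0,"rz":0,"tx":10,"ty":-40,"tz":-120,"hand":0},{"rx":0,"ry":0,"rz":0,"tx":0,"ty":-75,"tz":-155,"hand":0},{"rx":0,"ry":0,"rz":0,"tx":-10,"ty":-110,"tz":-190,"hand":-0.4},{"rx":0,"ry":0,"rz":0,"tx":-20,"ty":-140,"tz":-220,"hand":-0.4},{"rx":0,"ry":0,"rz":0,"tx":-20,"ty":-140,"tz":-220,"hand":-0.4}]';python3 - <<'E'
from h import *; from jig import *
p=grab("wrist"); save(p,"w28"); s=bot.observe()
print(s["position"],s["tool_rot"],w2j(s["position"]),s["qpos"][6])
for k in viewer.outline_of("crank_knob",p)[:3]: print(k["score"],np.round(k["bbox"]))
E
```

```text
clock: 33.65
position: [0.5305, -0.0062, 0.2515]
tool_rot: [-3.14, 0.005, 2.988]
force: [0.4, 1.1, -0.6]
grip_width: 0.0599
[ 0.52953301 -0.00405303  0.24979906] [-3.14098384e+00  3.11493535e-03  2.98973481e+00] [[-106.18204016 -166.91289273]] 0.7782348499280093
0.9 [203. 239. 272. 287.]
```

View pics/w28.png

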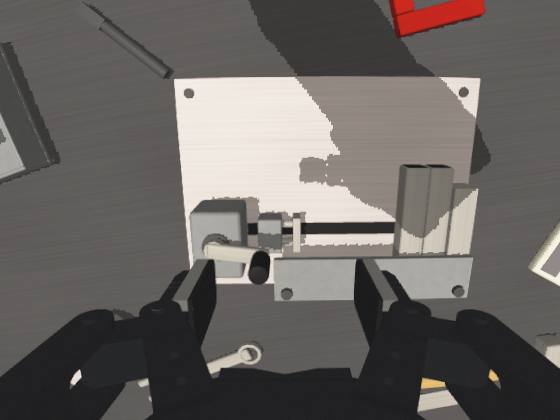

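```bash
cd .;python3 - <<'E'
from h import *; from jig import *
p=grab("wrist")
i=p["pixels"][190:300,180:310]; save(p,"knob",cv2.resize(i,None,fx=5,fy=5,interpolation=cv2.INTER_CUBIC))
ax=j2w(-49,-240,109)
print(proj(p,[ax]))
for th in range(0,360,10):
    a=np.radians(th)
    q=[j2w(-49+45*np.cos(a),-240+45*np.sin(a),z) for z in(91,127)]
    if th<=180: print(th,proj(p,q).round().tolist())
E
```

```text
[[200.24975426 264.48063533]]
0 [[208.0, 300.0], [199.0, 321.0]]
10 [[216.0, 299.0], [208.0, 320.0]]
20 [[224.0, 297.0], [217.0, 318.0]]
30 [[231.0, 294.0], [225.0, 315.0]]
40 [[237.0, 290.0], [232.0, 310.0]]
50 [[243.0, 285.0], [238.0, 305.0]]
60 [[247.0, 279.0], [243.0, 298.0]]
70 [[251.0, 272.0], [247.0, 290.0]]
80 [[253.0, 264.0], [249.0, 282.0]]
90 [[253.0, 257.0], [249.0, 274.0]]
100 [[252.0, 249.0], [248.0, 265.0]]
110 [[250.0, 241.0], [246.0, 256.0]]
120 [[246.0, 234.0], [241.0, 248.0]]
130 [[241.0, 227.0], [235.0, 241.0]]
140 [[234.0, 221.0], [228.0, 234.0]]
150 [[227.0, 216.0], [220.0, 229.0]]
160 [[219.0, 213.0], [211.0, 225.0]]
170 [[210.0, 210.0], [201.0, 223.0]]
180 [[201.0, 210.0], [191.0, 222.0]]
```

View pics/knob.png

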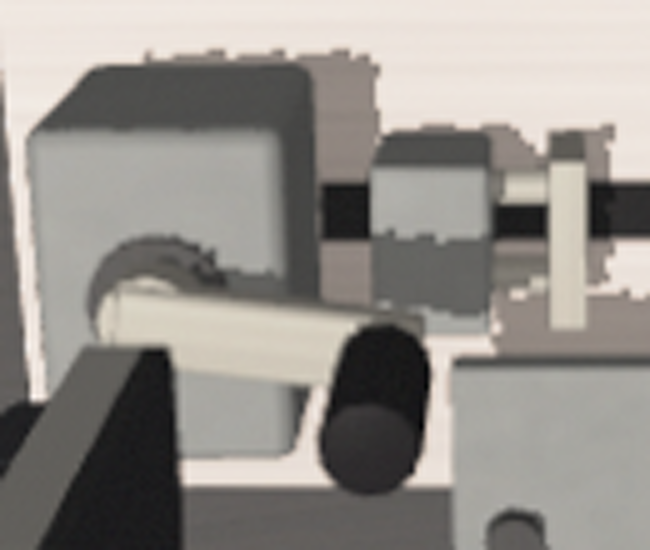

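```bash
cd .;python3 - <<'E'
from h import *; from jig import *
p=grab("wrist")
print(w2j(at_z(p,[(254,280)],.127)),w2j(at_z(p,[(256.5,262)],.091)), at_z(p,[(254,280)],.127))
print([proj(p,[j2w(-49,-240,z)]).round(1).tolist() for z in(75,83,89)])
E
python3 gj.py -60 -195 210 180
```

```text
[[ -44.25976556 -190.34260788]] [[ -44.55796716 -191.02235545]] [[ 0.5872648  -0.03646228  0.127     ]]
[[[207.2, 250.8]], [[205.4, 254.0]], [[204.0, 256.5]]]
[ 0.571  -0.0387  0.21  ]
t [-47.9 -30.9  37.8] r [-0.  -0.   0.2] rows 1.4 clock 33.85 q7 0.78
```

```bash
cd .;python3 -m creep '[{"rx":0,"ry":0,"rz":0,"tx":-25,"ty":-15,"tz":5,"hand":-0.4},{"rx":0,"ry":0,"rz":0,"tx":-50,"ty":-25,"tz":20,"hand":-0.4},{"rx":0,"ry":0,"rz":0,"tx":-58,"ty":-28,"tz":60,"hand":-0.4},{"rx":0,"ry":0,"rz":0,"tx":-61,"ty":-28,"tz":85,"hand":-0.4},{"rx":0,"ry":0,"rz":0,"tx":-61,"ty":-28,"tz":85,"hand":-0.4},{"rx":0,"ry":0,"rz":0,"tx":-61,"ty":-28,"tz":85,"hand":-0.4}]';python3 - <<'E'
from h import *; from jig import *
p=grab("wrist"); save(p,"w29"); s=bot.observe()
print(s["position"],w2j(s["position"]),s["qpos"][6])
# predicted pixel of points on tool axis at heights
for z in(.091,.109,.127): print(z,proj(p,[[*s["position"][:2],z]]).round(1))
for k in viewer.outline_of("crank_knob",p)[:3]: print(k["score"],np.round(k["bbox"]))
E
```

```text
clock: 34.45
position: [0.5845, -0.0369, 0.1636]
tool_rot: [3.141, -0.001, 2.996]
force: [0.1, 0.0, 0.9]
grip_width: 0.0596
[ 0.58494425 -0.03713139  0.16439053] [[ -46.45445811 -191.35056777]] 0.7806982487553612
0.091 [[284.7 225.9]]
0.109 [[284.7 235.2]]
0.127 [[284.8 246.2]]
0.67 [202. 203. 300. 268.]
```

View pics/w29.png

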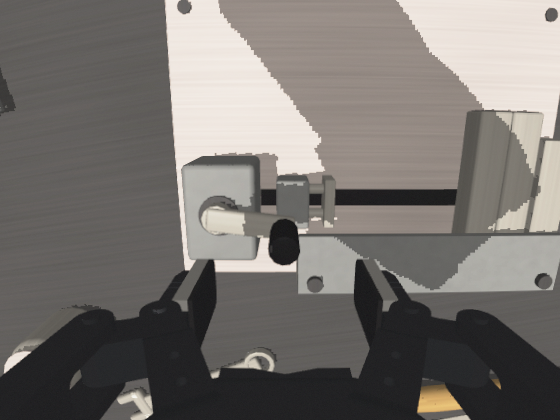

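```bash
cd .;python3 - <<'E'
from h import *; from jig import *
p=grab("wrist"); i=p["pixels"][150:270,170:310]; save(p,"knob2",cv2.resize(i,None,fx=5,fy=5,interpolation=cv2.INTER_CUBIC))
for z in (75,80,89,95): print(z,((proj(p,[j2w(-49,-240,z),j2w(-49,-237,z)])-[170,150])*5).round().tolist())
# gear case top corners z=75, 70x50
print(((proj(p,[j2w(-49+a,-240+b,75) for a,b in((35,25),(35,-25),(-35,-25),(-35,25))])-[170,150])*5).round().tolist())
print(((proj(p,[j2w(-49+a,-240+b,75) for a,b in((25,35),(25,-35),(-25,-35),(-25,35))])-[170,150])*5).round().tolist())
E
python3 gj.py -43.5 -191.4 95 180
```

```text
75 [[225.0, 317.0], [247.0, 317.0]]
80 [[218.0, 327.0], [240.0, 327.0]]
89 [[205.0, 347.0], [228.0, 347.0]]
95 [[195.0, 360.0], [219.0, 360.0]]
[[412.0, 552.0], [66.0, 550.0], [26.0, 64.0], [400.0, 64.0]]
[[480.0, 487.0], [-9.0, 485.0], [-41.0, 138.0], [476.0, 138.0]]
[ 0.5879 -0.0376  0.095 ]
t [-2.5  0.6 69.7] r [0.  0.1 0.2] rows 1.4 clock 34.6 q7 0.78
```

View pics/knob2.png

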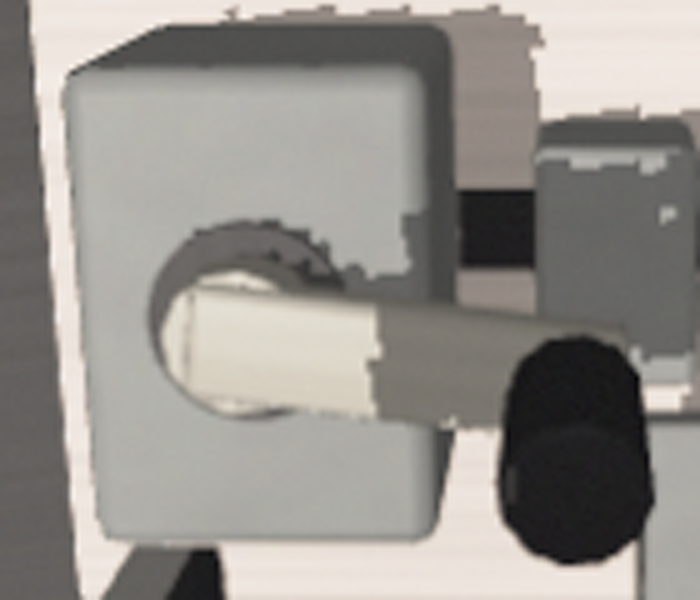

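```bash
cd .;python3 -m creep '[{"rx":0,"ry":0,"rz":0,"tx":-3,"ty":0,"tz":30,"hand":-0.4},{"rx":0,"ry":0,"rz":0,"tx":-3,"ty":0,"tz":60,"hand":-0.4},{"rx":0,"ry":0,"rz":0,"tx":-3,"ty":0,"tz":68,"hand":-0.2},{"rx":0,"ry":0,"rz":0,"tx":-3,"ty":0,"tz":68,"hand":0.4},{"rx":0,"ry":0,"rz":0,"tx":-3,"ty":0,"tz":68,"hand":1},{"rx":0,"ry":0,"rz":0,"tx":-3,"ty":0,"tz":68,"hand":1},{"rx":0,"ry":0,"rz":0,"tx":-3,"ty":0,"tz":68,"hand":1},{"rx":0,"ry":0,"rz":0,"tx":-3,"ty":0,"tz":68,"hand":1}]' 60
python3 - <<'E'
from h import *; from jig import *
p=grab("wrist"); save(p,"w30"); s=bot.observe(); print(w2j(s["position"]),s["position"],s["force"])
E
```

```text
clock: 35.4
position: [0.5886, -0.0381, 0.0971]
tool_rot: [3.141, 0.002, 2.995]
force: [-1.8, 3.6, 8.2]
grip_width: 0.0159
[[ -42.71457878 -191.73901775]] [ 0.58858427 -0.03807367  0.0970752 ] [-0.41293502  3.44736265  8.32162924]
```

View pics/w30.png

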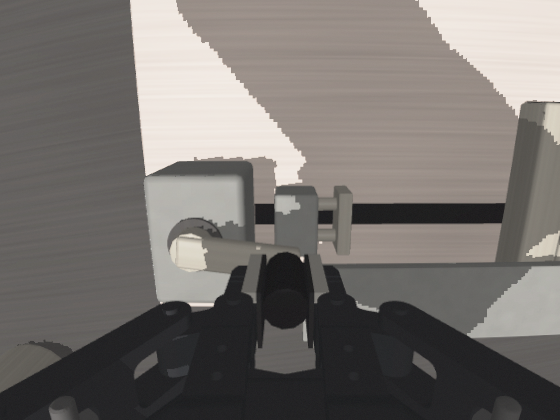

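```bash
cd .;python3 -m creep '[{"rx":0,"ry":0,"rz":0,"tx":-7.5,"ty":-2,"tz":0,"hand":1},{"rx":0,"ry":0,"rz":0,"tx":-14.9,"ty":-4.6,"tz":0,"hand":1},{"rx":0,"ry":0,"rz":0,"tx":-21.5,"ty":-8.8,"tz":0,"hand":1},{"rx":0,"ry":0,"rz":0,"tx":-27.4,"ty":-14,"tz":0,"hand":1},{"rx":0,"ry":0,"rz":0,"tx":-27.4,"ty":-14,"tz":0,"hand":1}]'
python3 - <<'E'
from h import *; from jig import *
p=grab("wrist"); save(p,"w31"); s=bot.observe(); print(w2j(s["position"]),s["position"],s["force"])
E
```

```text
clock: 35.95
position: [0.6142, -0.0569, 0.0971]
tool_rot: [3.141, 0.003, 2.994]
force: [1.7, -1.7, 7.2]
grip_width: 0.0167
[[ -14.5969684  -206.55566145]] [ 0.61417554 -0.05692094  0.09711439] [ 3.73035292 -1.40685192  6.1147937 ]
```

View pics/w31.png

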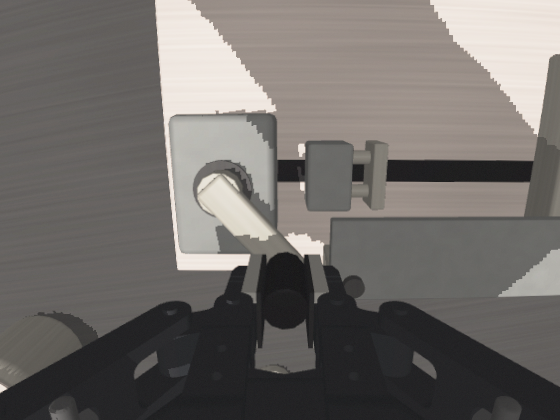

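```bash
cd .;python3 -m creep '[{"rx":0,"ry":0,"rz":0,"tx":-8.5,"ty":-13.1,"tz":0,"hand":1},{"rx":0,"ry":0,"rz":0,"tx":-12,"ty":-28.3,"tz":0,"hand":1},{"rx":0,"ry":0,"rz":0,"tx":-10.1,"ty":-43.9,"tz":0,"hand":1},{"rx":0,"ry":0,"rz":0,"tx":-3,"ty":-57.8,"tz":0,"hand":1},{"rx":0,"ry":0,"rz":0,"tx":8.4,"ty":-68.4,"tz":0,"hand":1},{"rx":0,"ry":0,"rz":0,"tx":22.8,"ty":-74.5,"tz":0,"hand":1},{"rx":0,"ry":0,"rz":0,"tx":38.4,"ty":-75.4,"tz":0,"hand":1},{"rx":0,"ry":0,"rz":0,"tx":53.3,"ty":-70.8,"tz":0,"hand":1}]'
python3 - <<'E'
from h import *; from jig import *
p=grab("wrist"); save(p,"w32"); s=bot.observe(); print(w2j(s["position"]),s["position"],s["force"])
E
```

```text
clock: 36.8
position: [0.5509, -0.1189, 0.0971]
tool_rot: [3.141, 0.004, 2.993]
force: [11.8, 8.3, 0.6]
grip_width: 0.0165
[[ -69.80473104 -275.97111004]] [ 0.54922582 -0.11731908  0.0970975 ] [2.04140577 2.9393701  3.11083043]
```

View pics/w32.png

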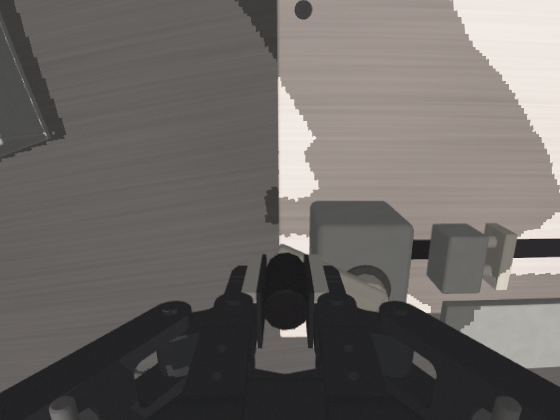

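```bash
cd .;python3 -m creep '[{"rx":0,"ry":0,"rz":0,"tx":12.5,"ty":9.4,"tz":0,"hand":1},{"rx":0,"ry":0,"rz":0,"tx":21,"ty":22.5,"tz":0,"hand":1},{"rx":0,"ry":0,"rz":0,"tx":24.5,"ty":37.7,"tz":0,"hand":1},{"rx":0,"ry":0,"rz":0,"tx":22.6,"ty":53.3,"tz":0,"hand":1},{"rx":0,"ry":0,"rz":0,"tx":15.5,"ty":67.2,"tz":0,"hand":1},{"rx":0,"ry":0,"rz":0,"tx":4.1,"ty":77.8,"tz":0,"hand":1},{"rx":0,"ry":0,"rz":0,"tx":-10.3,"ty":83.9,"tz":0,"hand":1},{"rx":0,"ry":0,"rz":0,"tx":-25.9,"ty":84.8,"tz":0,"hand":1}]'
python3 - <<'E'
from h import *; from jig import *
p=grab("wrist"); save(p,"w33"); s=bot.observe(); print(w2j(s["position"]),s["position"],s["force"])
E
```

```text
clock: 37.65
position: [0.5884, -0.0378, 0.097]
tool_rot: [-3.141, 0.001, 2.995]
force: [-7.4, -5.5, 10.0]
grip_width: 0.0161
[[ -40.6918494 -192.0210795]] [ 0.59054224 -0.03865447  0.09699207] [-0.95236294  1.93585922 10.76480254]
```

View pics/w33.png

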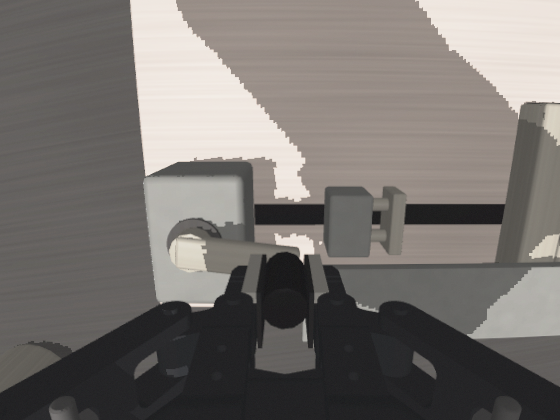

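Jaw has moved from column 340 to 392, as expected for one turn. Second and third turns, checking forces.

```bash
cd .;python3 -m creep '[{"rx":0,"ry":0,"rz":0,"tx":-16.7,"ty":-5.5,"tz":0,"hand":1},{"rx":0,"ry":0,"rz":0,"tx":-30,"ty":-17,"tz":0,"hand":1},{"rx":0,"ry":0,"rz":0,"tx":-37.9,"ty":-32.7,"tz":0,"hand":1},{"rx":0,"ry":0,"rz":0,"tx":-39.2,"ty":-50.2,"tz":0,"hand":1},{"rx":0,"ry":0,"rz":0,"tx":-33.7,"ty":-66.9,"tz":0,"hand":1},{"rx":0,"ry":0,"rz":0,"tx":-22.2,"ty":-80.2,"tz":0,"hand":1},{"rx":0,"ry":0,"rz":0,"tx":-6.5,"ty":-88.1,"tz":0,"hand":1},{"rx":0,"ry":0,"rz":0,"tx":11,"ty":-89.4,"tz":0,"hand":1}]'
python3 -m creep '[{"rx":0,"ry":0,"rz":0,"tx":16.7,"ty":5.5,"tz":0,"hand":1},{"rx":0,"ry":0,"rz":0,"tx":30,"ty":17,"tz":0,"hand":1},{"rx":0,"ry":0,"rz":0,"tx":37.9,"ty":32.7,"tz":0,"hand":1},{"rx":0,"ry":0,"rz":0,"tx":39.2,"ty":50.2,"tz":0,"hand":1},{"rx":0,"ry":0,"rz":0,"tx":33.7,"ty":66.9,"tz":0,"hand":1},{"rx":0,"ry":0,"rz":0,"tx":22.2,"ty":80.2,"tz":0,"hand":1},{"rx":0,"ry":0,"rz":0,"tx":6.5,"ty":88.1,"tz":0,"hand":1},{"rx":0,"ry":0,"rz":0,"tx":-11,"ty":89.4,"tz":0,"hand":1}]'
python3 - <<'E'
from h import *; from jig import *
p=grab("wrist"); save(p,"w34"); s=bot.observe(); print(w2j(s["position"]),s["position"],s["force"])
E
```

```text
clock: 38.5
position: [0.565, -0.1254, 0.0971]
tool_rot: [3.14, 0.004, 2.994]
force: [9.2, 13.7, 1.0]
grip_width: 0.0163
clock: 39.3
position: [0.5884, -0.0377, 0.097]
tool_rot: [-3.141, 0.001, 2.996]
force: [-7.3, -5.7, 8.9]
grip_width: 0.0164
[[ -40.45438204 -192.08006499]] [ 0.59076825 -0.03874823  0.0969748 ] [-1.12477374  2.72994497 10.81215044]
```

View pics/w34.png

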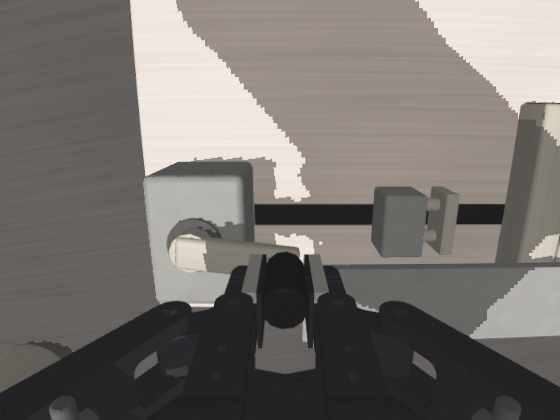

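```bash
cd .;python3 - <<'E'
from h import *; from jig import *
p=grab("wrist"); save(p,"j34",cv2.resize(p["pixels"][90:290,340:560],None,fx=3.4,fy=3,interpolation=cv2.INTER_CUBIC))
for x,y,z in((-120,-50,45),(-30,-50,45),(-120,-50,20),(-30,-102,49),(-68,-102,49),(-68,-92,49),(-30,-92,49)): print(x,y,z,((proj(p,[j2w(x,y,z)])-[340,90])*[3.4,3]).round())
E
```

```text
-120 -50 45 [[688.  28.]]
-30 -50 45 [[597. 484.]]
-120 -50 20 [[594.  31.]]
-30 -102 49 [[329. 494.]]
-68 -102 49 [[357. 306.]]
-68 -92 49 [[415. 306.]]
-30 -92 49 [[385. 493.]]
```

View pics/j34.png

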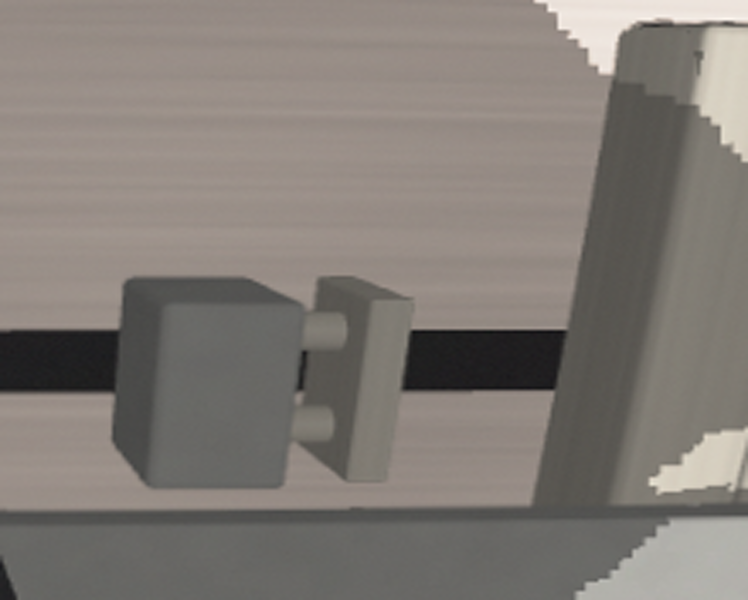

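```bash
cd .;python3 -m creep '[{"rx":0,"ry":0,"rz":0,"tx":-16.7,"ty":-5.5,"tz":0,"hand":1},{"rx":0,"ry":0,"rz":0,"tx":-30,"ty":-17,"tz":0,"hand":1},{"rx":0,"ry":0,"rz":0,"tx":-37.9,"ty":-32.7,"tz":0,"hand":1},{"rx":0,"ry":0,"rz":0,"tx":-39.2,"ty":-50.2,"tz":0,"hand":1},{"rx":0,"ry":0,"rz":0,"tx":-33.7,"ty":-66.9,"tz":0,"hand":1},{"rx":0,"ry":0,"rz":0,"tx":-22.2,"ty":-80.2,"tz":0,"hand":1},{"rx":0,"ry":0,"rz":0,"tx":-6.5,"ty":-88.1,"tz":0,"hand":1},{"rx":0,"ry":0,"rz":0,"tx":11,"ty":-89.4,"tz":0,"hand":1}]'
python3 -m creep '[{"rx":0,"ry":0,"rz":0,"tx":16.7,"ty":5.5,"tz":0,"hand":1},{"rx":0,"ry":0,"rz":0,"tx":30,"ty":17,"tz":0,"hand":1},{"rx":0,"ry":0,"rz":0,"tx":37.9,"ty":32.7,"tz":0,"hand":1},{"rx":0,"ry":0,"rz":0,"tx":39.2,"ty":50.2,"tz":0,"hand":1},{"rx":0,"ry":0,"rz":0,"tx":33.7,"ty":66.9,"tz":0,"hand":1},{"rx":0,"ry":0,"rz":0,"tx":22.2,"ty":80.2,"tz":0,"hand":1},{"rx":0,"ry":0,"rz":0,"tx":6.5,"ty":88.1,"tz":0,"hand":1},{"rx":0,"ry":0,"rz":0,"tx":-11,"ty":89.4,"tz":0,"hand":1}]'
python3 - <<'E'
from h import *; from jig import *
p=grab("wrist"); save(p,"w35"); s=bot.observe(); print(w2j(s["position"]),s["position"],s["force"])
save(p,"j35",cv2.resize(p["pixels"][90:290,340:560],None,fx=3.4,fy=3,interpolation=cv2.INTER_CUBIC))
for y in (-70,-65,-60,-55): print(y,((proj(p,[j2w(-68,y,49)])-[340,90])*[3.4,3]).round())
E
```

```text
clock: 40.2
position: [0.565, -0.1254, 0.0971]
tool_rot: [3.14, 0.004, 2.994]
force: [9.9, 14.4, 0.9]
grip_width: 0.0164
clock: 41.0
position: [0.5884, -0.0377, 0.097]
tool_rot: [-3.141, 0.001, 2.996]
force: [-9.0, -6.9, 9.0]
grip_width: 0.0159
[[ -40.46431869 -192.04947765]] [ 0.59076298 -0.03871651  0.0969595 ] [-0.92627613  2.96445327 11.31195894]
-70 [[534. 321.]]
-65 [[562. 321.]]
-60 [[590. 321.]]
-55 [[617. 322.]]
```

View pics/j35.png

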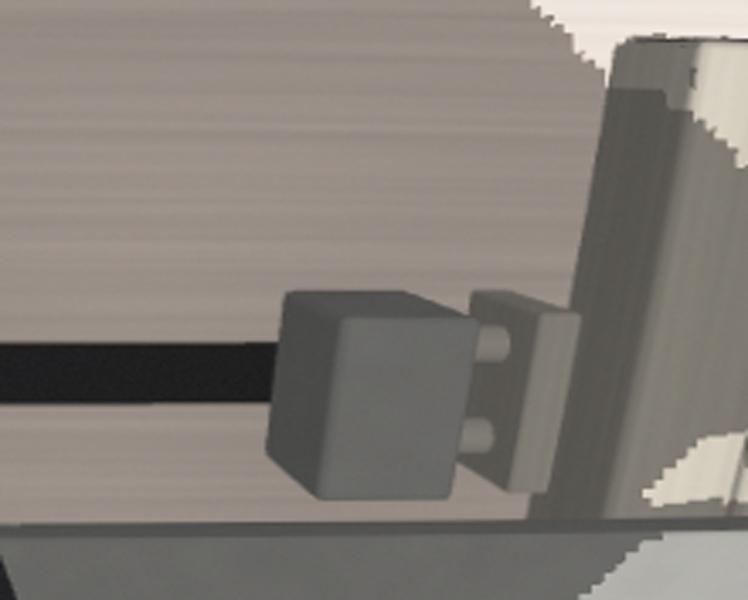

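```bash
cd .;python3 -m creep '[{"rx":0,"ry":0,"rz":0,"tx":-16.7,"ty":-5.5,"tz":0,"hand":1},{"rx":0,"ry":0,"rz":0,"tx":-30,"ty":-17,"tz":0,"hand":1},{"rx":0,"ry":0,"rz":0,"tx":-37.9,"ty":-32.7,"tz":0,"hand":1},{"rx":0,"ry":0,"rz":0,"tx":-39.2,"ty":-50.2,"tz":0,"hand":1},{"rx":0,"ry":0,"rz":0,"tx":-33.7,"ty":-66.9,"tz":0,"hand":1},{"rx":0,"ry":0,"rz":0,"tx":-22.2,"ty":-80.2,"tz":0,"hand":1},{"rx":0,"ry":0,"rz":0,"tx":-6.5,"ty":-88.1,"tz":0,"hand":1},{"rx":0,"ry":0,"rz":0,"tx":11,"ty":-89.4,"tz":0,"hand":1}]'
python3 - <<'E'
from h import *; from jig import *
p=grab("wrist"); save(p,"w36"); s=bot.observe(); print(w2j(s["position"]),s["position"],s["force"])
p=grab("side"); save(p,"s36",cv2.resize(p["pixels"][170:250,240:350],None,fx=6,fy=6,interpolation=cv2.INTER_CUBIC))
E
```

```text
clock: 41.85
position: [0.5651, -0.1254, 0.0971]
tool_rot: [3.14, 0.005, 2.994]
force: [10.5, 14.4, -1.3]
grip_width: 0.016
[[ -55.26447944 -280.98255294]] [ 0.56285525 -0.12444453  0.09706478] [2.77813874 4.74127964 6.03293229]
```

View pics/w36.png

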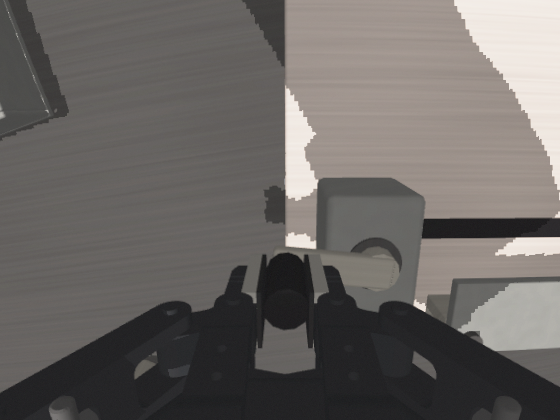

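View pics/s36.png

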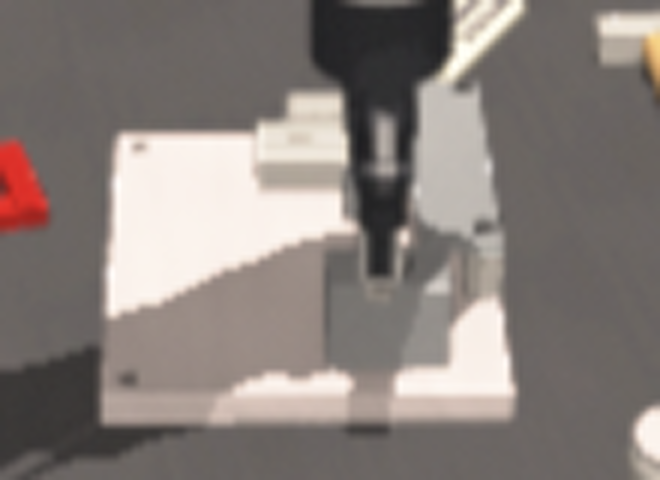

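```bash
cd .;python3 -m creep '[{"rx":0,"ry":0,"rz":0,"tx":5.6,"ty":1,"tz":0,"hand":1},{"rx":0,"ry":0,"rz":0,"tx":11.4,"ty":3,"tz":0,"hand":1},{"rx":0,"ry":0,"rz":0,"tx":16.5,"ty":5.5,"tz":0,"hand":1},{"rx":0,"ry":0,"rz":0,"tx":21.6,"ty":8.8,"tz":0,"hand":1},{"rx":0,"ry":0,"rz":0,"tx":21.6,"ty":8.8,"tz":0,"hand":1},{"rx":0,"ry":0,"rz":0,"tx":21.6,"ty":8.8,"tz":0,"hand":1}]'
python3 -m creep '[{"rx":0,"ry":0,"rz":0,"tx":0,"ty":0,"tz":0,"hand":0.2},{"rx":0,"ry":0,"rz":0,"tx":0,"ty":0,"tz":0,"hand":-0.1},{"rx":0,"ry":0,"rz":0,"tx":0,"ty":0,"tz":0,"hand":-0.4},{"rx":0,"ry":0,"rz":0,"tx":0,"ty":0,"tz":-30,"hand":-0.4},{"rx":0,"ry":0,"rz":0,"tx":0,"ty":0,"tz":-75,"hand":-0.4},{"rx":0,"ry":0,"rz":0,"tx":10,"ty":30,"tz":-100,"hand":-0.4},{"rx":0,"ry":0,"rz":0,"tx":15,"ty":75,"tz":-100,"hand":-0.4},{"rx":0,"ry":0,"rz":0,"tx":15,"ty":110,"tz":-100,"hand":-0.4}]'
python3 - <<'E'
from h import *; from jig import *
p=grab("wrist"); save(p,"w37"); s=bot.observe(); print(w2j(s["position"]),s["position"],s["force"])
E
```

```text
clock: 42.55
position: [0.5449, -0.1137, 0.097]
tool_rot: [-3.142, 0.003, 2.994]
force: [1.1, 0.4, 9.8]
grip_width: 0.0165
clock: 43.35
position: [0.5447, -0.0011, 0.1963]
tool_rot: [-3.141, 0.001, 2.994]
force: [0.4, -1.2, 0.5]
grip_width: 0.0596
[[ -92.06588096 -155.73270847]] [0.54515971 0.00489508 0.1966598 ] [-2.83404877  8.3113484  -0.73353107]
```

View pics/w37.png

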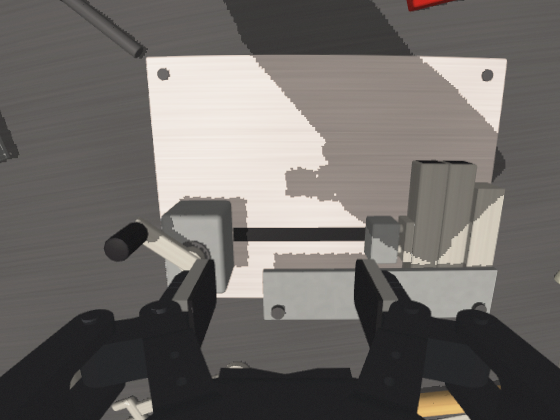

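```bash
cd .;python3 -m creep '[{"rx":0,"ry":0,"rz":0,"tx":8,"ty":35,"tz":0,"hand":-0.4},{"rx":0,"ry":0,"rz":0,"tx":15,"ty":70,"tz":0,"hand":-0.4},{"rx":0,"ry":0,"rz":0,"tx":15,"ty":70,"tz":0,"hand":-0.4},{"rx":0,"ry":0,"rz":0,"tx":15,"ty":70,"tz":0,"hand":-0.4}]'
python3 - <<'E'
from h import *; from jig import *
p=grab("wrist"); save(p,"w38",cv2.resize(p["pixels"][140:300,220:420],None,fx=4,fy=3.7,interpolation=cv2.INTER_CUBIC))
for y in (-50,-60,-66,-68): print(y,((proj(p,[j2w(-68,y,49)])-[220,140])*[4,3.7]).round())
print(bot.observe()["position"])
E
```

```text
clock: 43.8
position: [0.5403, 0.0691, 0.1953]
tool_rot: [-3.141, -0.0, 2.996]
force: [-0.3, -0.0, 0.0]
grip_width: 0.06
-50 [[455. 375.]]
-60 [[410. 375.]]
-66 [[383. 375.]]
-68 [[373. 375.]]
[0.54040724 0.06813327 0.19516877]
```

View pics/w38.png

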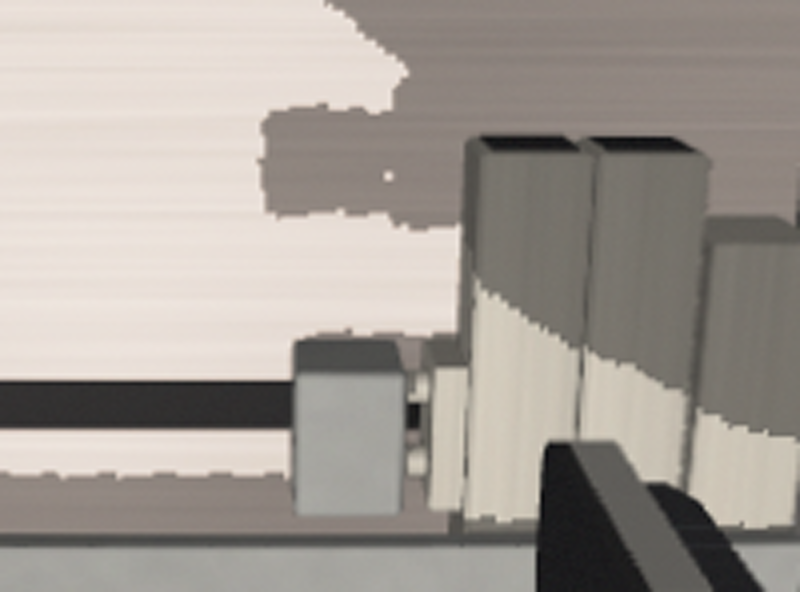

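```bash
cd .;python3 - <<'E'
from h import *
i=cv2.imread("pics/w29.png"); cv2.imwrite("pics/w29c.png",cv2.resize(i[150:260,250:370],None,fx=5,fy=5,interpolation=cv2.INTER_CUBIC))
E
```

```text
(no output)
```

View pics/w29c.png

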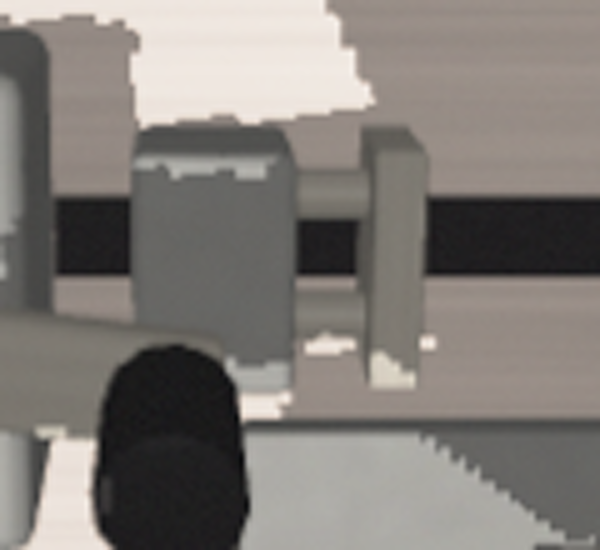

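```bash
cd .;python3 - <<'E'
from h import *; from jig import *
p=grab("wrist")
q=dict(p); T=np.eye(4); T[:3,:3]=R.from_euler('xyz',[3.141,-.001,2.996]).as_matrix(); T[:3,3]=[.58494,-.03713,.1644]; q["W"]=T@np.array(p["tool_from_camera"])
for n,P,pts in(("w29",q,[(250+133/5,183),(250+295/5,183),(250+373/5,183),(250+427/5,182)]),("w38",p,[(220+295/4,241),(220+403/4,241),(220+430/4,239.5),(220+467/4,239.5)])):
    print(n,w2j(at_z(P,pts,.049)).round(1).tolist())
E
```

```text
w29 [[-65.8, -197.6], [-65.9, -173.4], [-66.0, -161.7], [-66.8, -153.7]]
w38 [[-68.0, -86.2], [-68.0, -62.6], [-69.4, -56.7], [-69.4, -48.6]]
```

```bash
cd .;python3 -m creep '[{"rx":0,"ry":0,"rz":0,"tx":0,"ty":-40,"tz":-40,"hand":-0.4},{"rx":0,"ry":0,"rz":0,"tx":30,"ty":-80,"tz":-80,"hand":-0.4},{"rx":0,"ry":0,"rz":0,"tx":60,"ty":-125,"tz":-80,"hand":-0.4},{"rx":0,"ry":0,"rz":0,"tx":60,"ty":-170,"tz":-80,"hand":-0.4},{"rx":0,"ry":0,"rz":0,"tx":60,"ty":-215,"tz":-80,"hand":-0.4},{"rx":0,"ry":0,"rz":0,"tx":60,"ty":-260,"tz":-80,"hand":-0.4},{"rx":0,"ry":0,"rz":0,"tx":60,"ty":-300,"tz":-80,"hand":-0.4},{"rx":0,"ry":0,"rz":0,"tx":60,"ty":-300,"tz":-80,"hand":-0.4}]'
python3 - <<'E'
from h import *; from jig import *
p=grab("top"); save(p,"t39"); save(p,"t39z",cv2.resize(p["pixels"][140:255,180:320],None,fx=5,fy=5,interpolation=cv2.INTER_CUBIC))
E
```

```text
clock: 44.7
position: [0.4347, -0.2263, 0.2744]
tool_rot: [-3.141, -0.002, 2.984]
force: [0.2, 1.9, -0.4]
grip_width: 0.0598
```

View pics/t39.png

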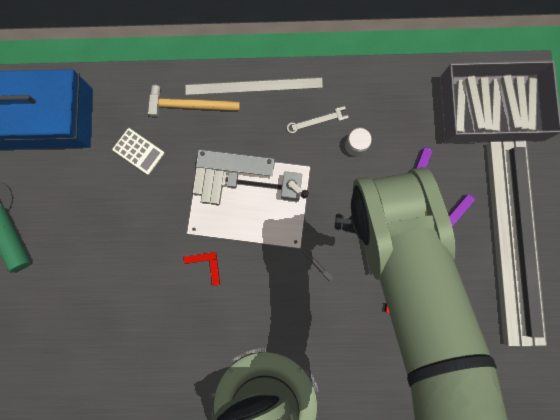

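View pics/t39z.png

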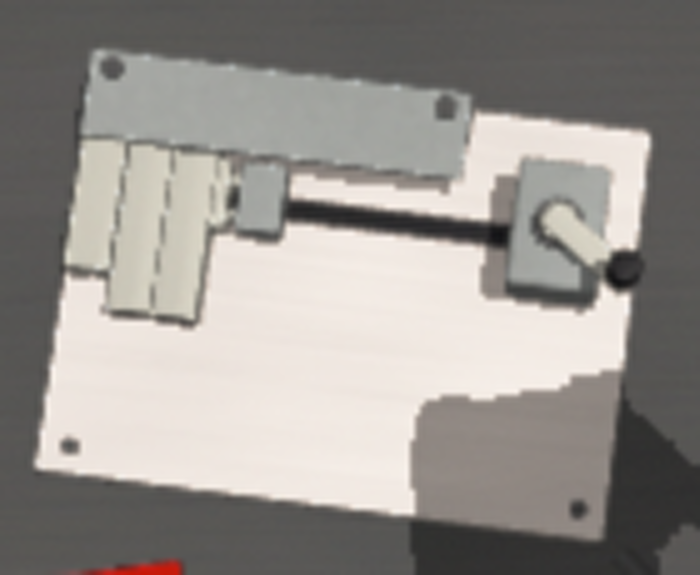

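```bash
cd .;python3 - <<'E'
from h import *
p=grab("wrist"); save(p,"w40"); print(bot.observe()["force"])
E
```

```text
[-0.10607144  0.77006374  0.35740315]
```

View pics/w40.png

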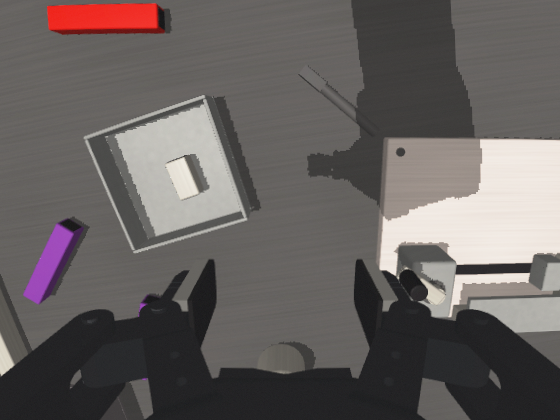

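```bash
cd .;python3 - <<'E'
from h import *
print(bot.job_done(), bot.observe()["clock"])
E
```

```text
the job is handed in; nothing more can be done
the job is handed in; nothing more can be done
```

The job is handed in at about 45 s, well inside the 210 s limit. The offcut went into the scrap tray first. Both 120 mm tubes on the table are then in the jig, and the crank is wound clockwise until the jaw clamps them. I took the cream tubes in the bin as stock, not loose on the table, and left them along with the purple and red look-alikes.

- **Offcut:** the last wrist picture shows it lying in the tray.
- **Tubes:** the rear ends are level, and a final push met the end stop with the ends at about x = -120 mm. The first tube is along the fence and the second touches it.
- **Clamp:** the gap behind the pad shrank from about 11.7 to 5.9 mm, so the pad is pushed back about 5.8 mm. The jaw's travel gave anywhere from 5.7 to 7.5 mm, and rougher oblique views 4 to 7.6 mm. The lowest of these is right at the 4 mm clamping limit, and all of them are short of the 8 mm stop.
- **Arm and bystanders:** the gripper is clear of everything. The bystanders look unmoved, though I only compared them by eye.

- **Set right on the way:** the second tube had been knocked about 4 cm aside, so I located it again before gripping it. Both tubes skewed while I pushed the second one across, and a push nearer the bridge straightened them.
- **Disagreement:** the wrist camera differed from my jig fit by 2 to 4 mm at the crank. I took the crank's axis and the knob's position from the images there.

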